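# Load, index and safety-check the bench turntable, then start it

### The job

Get the bench turntable ready and start it: first stand every white jar upright within a dark round seat of the turntable, one to a seat, then turn the turntable anticlockwise by its tall red post until it drops into its detent with the post at the green pointer. Next test the guard switch: press its roller lever down gently just until it clicks, without pushing it on into overtravel, and let it spring back up. Then slide the orange lock tab fully aside, press the green start button down, let it up and slide the tab fully back over it, leaving the jars on their seats, the turntable in its detent and the glass bottle, the pocket scale and the tape roll where they are.

Things in the scene. Friction and masses are not known exactly. Their poses are not given: they have to be found in the camera images.
- jar_0_mid (a point): White plastic jar with a screw lid, upright cylinder 64 mm in diameter, 82 mm tall, about 0.14 kg; this point is on its axis, half-way up (41 mm above its foot); z is its axis. Two or three such jars stand at a start on the worktop to the left of the turntable.
- jar_1_mid (a point): White plastic jar with a screw lid, upright cylinder 64 mm in diameter, 82 mm tall, about 0.14 kg; this point is on its axis, half-way up (41 mm above its foot); z is its axis. Two or three such jars stand at a start on the worktop to the left of the turntable.
- jar_2_mid (a point): White plastic jar with a screw lid, upright cylinder 64 mm in diameter, 82 mm tall, about 0.14 kg; this point is on its axis, half-way up (41 mm above its foot); z is its axis. Two or three such jars stand at a start on the worktop to the left of the turntable.
- seat_0 (a point): Centre, on the upper face (35 mm above the worktop), of one of the three flat dark round seats (92 mm in diameter, no rim) of the turntable's platter (aluminium disc, 280 mm in diameter); the centre lies 75 mm from the turntable's axis, a quarter turn from the red post, anticlockwise of it seen from above. The seats turn with the platter; z is up and x points from the red post towards the axis.
- seat_1 (a point): Centre, on the upper face (35 mm above the worktop), of one of the three flat dark round seats (92 mm in diameter, no rim) of the turntable's platter (aluminium disc, 280 mm in diameter); the centre lies 75 mm from the turntable's axis, opposite the red post. The seats turn with the platter; z is up and x points from the red post towards the axis.
- seat_2 (a point): Centre, on the upper face (35 mm above the worktop), of one of the three flat dark round seats (92 mm in diameter, no rim) of the turntable's platter (aluminium disc, 280 mm in diameter); the centre lies 75 mm from the turntable's axis, a quarter turn from the red post, clockwise of it seen from above. The seats turn with the platter; z is up and x points from the red post towards the axis.
- post_top (a point): Top of the upright round red post by which the platter is turned: 22 mm in diameter, 94 mm long above a 38 mm wide, 6 mm high collar; its top is 135 mm above the worktop and it stands on the platter, 100 mm from the turntable's axis.
- platter (a joint): Angle of the platter, rad; grows anticlockwise seen from above. Stays where it is left; about 1 N at the post to turn. Starts between 0 and 0.5 (post on the robot's side). At 1.571 (post at the green pointer) a spring ball drops into the only detent; a bump just before it, from about 1.38 on, takes about 6 N at the post. Stops at -0.1 and 2.2.
- turntable_axis (a point): Turntable axis on the worktop: centre of its fixed grey base, 230 mm square. A green pointer block, 39 mm high, lies beside the platter on this frame's -y side, 144 to 178 mm from the axis; at joint 0 the red post is on the -x side, in the detent on the -y side. Place and yaw differ from start to start.
- roller_top (a point): Top of the black roller (22 mm in diameter, 26 mm wide) on the lever of the guard switch (blue limit switch on a stand, left of the jars); lever up: 114 mm above the worktop. The lever pivot lies 50 mm along this frame's +x and 29 mm lower. On a white card 32 mm beside it (+y), the green band marks where the roller's axle (11 mm below this point) is while clicked, the red band is overtravel.
- switch_lever (a joint): Angle of the sprung roller lever, rad: 0 up, grows as the roller is pressed down. It clicks at 0.20 (roller about 10 mm down, 3 N) and is in overtravel beyond 0.36 (19 mm down, about 4.5 N); touching it takes about 1.2 N. It springs back when let go.
- tab_fin (a point): Centre, 100 mm above the worktop, of the upright fin of the orange lock tab on the grey start box (200 x 100 x 50 mm, on the right). Fin: 14 mm thick along x, 40 mm wide along y, 34 mm tall (17 mm above and below this point), on a 56 x 92 x 5 mm plate that covers the button and slides on two rails. The tab opens along this frame's +x, away from the robot.
- lock_tab (a joint): Travel of the lock tab, m: 0 closed over the button, 0.07 fully open; about 1.5 N to slide, stays where it is left.
- start_button_top (a point): Centre of the top of the round green start button (34 mm in diameter), 74 mm above the worktop when up; it lies straight under the fin of the closed tab, between two rails (72 mm apart, tops 77 mm above the worktop). Press straight down.
- start_button (a joint): Travel of the green start button, m: 0 up, 0.008 fully down (5 N); counts as pressed from 0.005. It springs back. It can be reached only while the tab is aside.
- bottle: Small glass bottle with a blue cap, 57 mm in diameter, 118 mm tall; origin under its centre. Bystander: leave it alone.
- pocket_scale: Pocket scale, 120 x 68 x 18 mm; origin under its centre. Bystander: leave it alone.
- tape_roll: Brown roll of packing tape lying flat, 106 mm in diameter, 48 mm tall; origin under its centre. Bystander: leave it alone.
Things that resemble listed ones, but are neither listed nor needed, are in the scene too. What is shaped like the part that bears jar_1_mid but turquoise is not meant. Leave any purple or yellow look-alike of the part that bears jar_0_mid alone.

How it is judged:
By the outcome, as a careful person would: the job done as asked, in the order asked, and still so for the second after the job is handed in, with the robot touching nothing.
Of jar_0, jar_1, jar_2 only 2 to 3 are there at a start; the rules pass over those that are not, and their reading is None.
At some moment in a run one of jar_0, jar_1, jar_2 may be knocked a few centimetres aside while the robot is not near it.
Once in a run the grip may slacken for a moment while it holds something.
It also fails if it takes over 210 s, if anything falls off the work surface, if the arm or the gripper's body presses on something with over 40 N, if the wrist force passes 120 N, or if a joint passes its speed limit or range.

### The arm

A 7-joint arm with a two-finger parallel gripper is mounted at the origin on a cart in front of the work surface, level with it; the furniture and walls round the work are solid. World frame = base frame: x ahead of the robot, y to its left, z up, the work surface at z = 0. Lengths are in m, angles in rad, forces in N, time in s.
With the tool pointing down it reaches from about 0.4 to 0.85 m from the base axis. Payload 10.4 kg.
Tool frame: the origin (TCP) lies midway between the tips of the shut fingers; the grasp point (between the pads) lies 19 mm behind it; z points along the fingers, y is the line along which they close (so a half turn about z gives the same grasp; the last joint's range is limited). The gripper opens to 87 mm and grips with 3 to 60 N. Pads are 19 mm wide; open, the fingers measure 117 mm over their backs; the gripper's body (75 mm by 190 mm) begins 51 mm behind the grasp point.
Start: joints at [1.305, 0.332, -0.065, 1.46, 0.022, 1.35, -0.088], TCP at [0.15, -0.607, 0.223] pointing down, gripper open.
Joint ranges: [-2.6, 2.6], [-0.5, 2.12], [-1.47, 1.34], [0.16, 2.42], [-1.27, 4.41], [0.06, 2.06], [-2.6, 2.6]. Speed limits (rad/s): [2.22, 2.22, 2.79, 2.79, 3.14, 3.14, 3.14].

### API

Orientations are given as a unit quaternion [x, y, z, w].
In Python, from bench import r gives the robot as it stands.
- The arm moves only by the tool arm_command, never from a script. Its arguments are lists of equal length, an entry for each row: "xyz": the shift along the world's x, y, z in m, a list of three; "rot": the turn, a rotation vector about the world's x, y, z in rad, a list of three. In form: {"xyz": [[tx, ty, tz], ...], "rot": [[ax, ay, az], ...]}. A call has 1 to 20 rows; each row is the pose to reach, as a shift and turn from the pose commanded when the call began; what a row does not reach only later rows make up. A row lasts 1/12 s, in which the tool goes at most 41.7 mm and 7.16 degrees, less where a joint would pass 70% of its speed; a pose out of reach is approached as far as the arm can. A call with a gripper value outside its range is refused whole. "grip" is the opening, from 0 (shut) to 1 (fully open), set as the call begins (left out, the last holds). The fingers move at their own pace and stop on an object; "squeeze" is the grip in N (left out, the last holds). Time passes only in rows, so rows that repeat a pose let the fingers close. It gives the time, the measured TCP pose, the force, the opening and the grip force at its end, in the units of the state.
- r.read_state(): the state, without advancing time (a new reading comes with each control period).
- r.camera(name): name is "scene" or "top" or "wrist"; returns the picture (400x640x3 uint8, red, green, blue); there is no depth.
- r.camera_model(name): a dict with "fx", "fy", "cx", "cy" (pixels), "k1" (the pictures are not rectified: a ray, as slopes to the right and down, at radius r is drawn at 1 + k1 r^2 times it, then the intrinsics apply), "T" (4x4, takes a point from camera to world coordinates). Camera axes: x right, y up, looking along -z (the intrinsics and any distortion apply to the point x, -y, -z); pixel columns grow to the right and rows downward; lengths in m; the calibration is good to about 2 mm. A picture is of the moment at which its call begins: read the wrist's pose just before it. camera_model takes no time and is no camera call; for the wrist camera it gives the pose at the moment of the call.
- r.close_job(): hands the job in; it is judged then, once.
Trained networks look in the newest picture that a camera, given by its name, has taken for a name from the list of things; names that differ only in an ending like _2 or _b are one class to them, and where a whole thing is asked for, a point or a joint stands for the part that bears it (a point fixed in the world has none). Each returns a list of dicts, best first, with "conf" (0 to 1); they miss things now and then, are a little off and sometimes report something else, mostly with a low value. They report only what shows in the picture. A call takes as long as a camera call. They do not tell look-alikes from the thing itself.
- r.look_for(label, camera): "at" ([x, y, z] in m, in the coordinates of the camera as it stood for that picture, good to about 4 mm: the middle of the surface that is visible of it).
- r.spot_point(label, camera): "at" ([x, y, z] in m, in the coordinates of the camera as it stood for that picture, good to about 4 mm: a listed point, or the origin of a listed thing).
The state is a dict: "time": time; "joint_positions": joint angles; "joint_vel": joint speeds; "joint_torque": joint torques, N m; "ee_pos": TCP position; "eef_rot": TCP orientation; "ft_force": force on the tool from outside, world axes, zero at the start; "torque": the same for the moment, N m; "width": finger opening in m; "grip_force": force on a finger pad.
Only numpy, scipy, OpenCV 4.12 (cv2) and the standard library are available. Lean on these libraries where they do the work, as an engineer would, in place of code of your own. Each camera call takes 0.05 s, during which the arm holds its last target. There are 200 camera calls.

## Working session

There is one attempt and no reset: what is moved stays moved. The work goes in short steps, Python scripts to look and compute and a tool call to move; the robot and the scene stay as the last step left them, time stands still between calls to the robot, and variables do not carry over. Pictures are saved under pics/ and viewed, at most 18 in all, crops included, and the job is handed in when it is done.

Besides the shell and the picture viewer there is one more tool, called after "Emit:" by a JSON object that holds its "fn" and its "kwargs", one argument or row to a line. arm_command: Moves the arm, as the interface text tells. Its arguments: {"type":"object","properties":{"xyz":{"type":"array"},"rot":{"type":"array"},"grip":{"type":"number"},"squeeze":{"type":"number"}},"required":["xyz","rot"]}

```bash
mkdir -p pics
cat > h.py <<'E'
import numpy as np, cv2
from bench import r
def snap(c,fn=None):
    im=r.camera(c); M=r.camera_model(c)
    if fn: cv2.imwrite('pics/'+fn,cv2.cvtColor(im,cv2.COLOR_RGB2BGR))
    return im,M
def w(M,p): T=np.array(M["T"]); return T[:3,:3]@np.array(p)+T[:3,3]
def px(M,p):
    T=np.array(M["T"]); q=T[:3,:3].T@(np.array(p)-T[:3,3]); a,b=q[0]/-q[2],-q[1]/-q[2]
    s=1+M["k1"]*(a*a+b*b); return M["cx"]+M["fx"]*a*s, M["cy"]+M["fy"]*b*s
def ray(M,u,v,z):
    T=np.array(M["T"]); x,y=(u-M["cx"])/M["fx"],(v-M["cy"])/M["fy"]; a,b=x,y
    for _ in range(20):
        s=1+M["k1"]*(a*a+b*b); a,b=x/s,y/s
    d=T[:3,:3]@np.array([a,-b,-1]); o=T[:3,3]; return o+d*(z-o[2])/d[2]
def pts(labels,c,M,f='spot_point',mn=.3):
    for l in labels:
        for k in getattr(r,f)(l,c):
            if k["conf"]>mn:
                p=w(M,k["at"]); print(c,l,round(k["conf"],2),p.round(3),np.round(px(M,p)))
def st():
    s=r.read_state(); print({k:np.round(s[k],3) for k in("time","ee_pos","eef_rot","ft_force","width","grip_force")})
E
python3 - <<'E'
from h import *
st()
for c in("top","scene"):
    im,M=snap(c,c+'0.png')
    pts(["jar_0_mid","seat_0","seat_1","seat_2","post_top","turntable_axis","roller_top","tab_fin","start_button_top","bottle","pocket_scale","tape_roll"],c,M)
E
```

```text
{'time': np.float64(0.0), 'ee_pos': array([ 0.15 , -0.606,  0.222]), 'eef_rot': array([ 0.993,  0.121, -0.   , -0.001]), 'ft_force': array([ 0.369, -0.209,  0.611]), 'width': np.float64(0.087), 'grip_force': np.float64(0.0)}
top jar_0_mid 0.91 [0.509 0.316 0.037] [214. 216.]
top jar_0_mid 0.74 [0.586 0.216 0.043] [247. 192.]
top jar_0_mid 0.61 [0.4   0.388 0.04 ] [188. 251.]
top seat_0 0.75 [ 0.644 -0.029  0.039] [325. 176.]
top seat_0 0.68 [ 0.577 -0.059  0.001] [334. 199.]
top seat_0 0.65 [0.55  0.007 0.035] [313. 205.]
top seat_0 0.55 [ 0.61  -0.129  0.035] [356. 187.]
top seat_1 0.75 [ 0.644 -0.029  0.039] [325. 176.]
top seat_1 0.68 [ 0.577 -0.059  0.001] [334. 199.]
top seat_1 0.65 [0.55  0.007 0.035] [313. 205.]
top seat_1 0.55 [ 0.61  -0.129  0.035] [356. 187.]
top seat_2 0.75 [ 0.644 -0.029  0.039] [325. 176.]
top seat_2 0.68 [ 0.577 -0.059  0.001] [334. 199.]
top seat_2 0.65 [0.55  0.007 0.035] [313. 205.]
top seat_2 0.55 [ 0.61  -0.129  0.035] [356. 187.]
top post_top 0.66 [ 0.486 -0.104  0.135] [352. 222.]
top turntable_axis 0.71 [ 0.577 -0.06  -0.001] [334. 199.]
top rol
[... 540 characters left out ...]
.93 [0.544 0.006 0.04 ] [310. 218.]
scene seat_1 0.97 [ 0.644 -0.034  0.038] [304. 206.]
scene seat_1 0.93 [0.544 0.006 0.04 ] [310. 218.]
scene seat_2 0.97 [ 0.644 -0.034  0.038] [304. 206.]
scene seat_2 0.93 [0.544 0.006 0.04 ] [310. 218.]
scene post_top 0.89 [ 0.484 -0.101  0.137] [345. 190.]
scene turntable_axis 0.61 [ 0.575 -0.062 -0.001] [321. 221.]
scene roller_top 0.55 [0.492 0.436 0.117] [195. 238.]
scene start_button_top 0.61 [ 0.385 -0.204  0.002] [386. 229.]
scene bottle 0.69 [ 0.665 -0.414  0.001] [379. 191.]
scene pocket_scale 0.7 [ 0.385 -0.2    0.005] [385. 228.]
scene pocket_scale 0.36 [ 0.645 -0.037  0.04 ] [304. 206.]
scene tape_roll 0.68 [ 0.74  -0.299  0.001] [346. 191.]
```

View pics/top0.png

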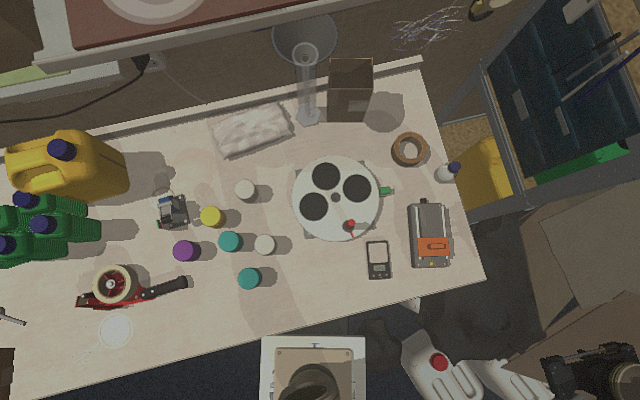

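View pics/scene0.png

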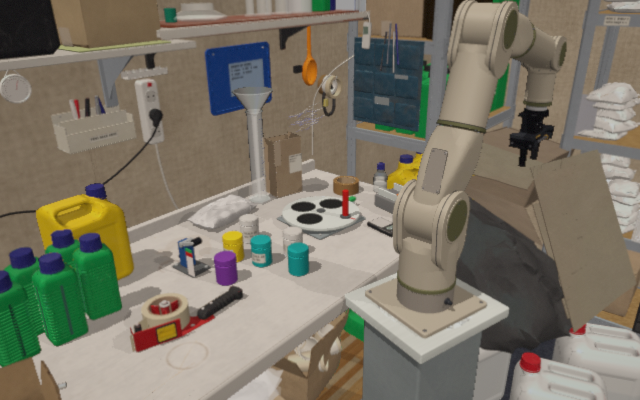

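Top view: the white jars are at px (245,188) and (264,244). There are turquoise jars at (230,241) and (249,279), a yellow one at (211,216) and a purple one at (187,251). The turntable is at (335,198), the post at (350,225), the green pointer at (387,190), the lever switch at (172,212) and the start box at (430,235). The scene view agrees: only two white jars.

Run:
```python
from h import *
im=r.camera("top");M=r.camera_model("top")
hsv=cv2.cvtColor(im,cv2.COLOR_RGB2HSV)
def blob(lo,hi,box,z,n):
    x0,y0,x1,y1=box; m=cv2.inRange(hsv,lo,hi)[y0:y1,x0:x1]
    k,l,s,c=cv2.connectedComponentsWithStats(m)
    for i in range(1,k):
        if s[i,4]>25: print(n,s[i],c[i].round(1)+[x0,y0],ray(M,*(c[i]+[x0,y0]),z).round(3))
print(hsv[188,245],hsv[205,262],hsv[244,264],hsv[247,434],hsv[190,388])
blob((35,100,60),(80,255,255),(370,170,410,210),.039,'ptr')
blob((0,0,0),(180,255,70),(290,155,380,225),.035,'seat')
for n,u,v in(("A",244,187),("B",263.5,242),("t1",229,240),("t2",248.5,277),("ye",211,215)): print(n,ray(M,u,v,.082).round(3))
pts(["seat_0","post_top","turntable_axis"],"top",M)
p=np.array(M["T"])[:3,3];print(p)
b=cv2.resize(im[150:310,150:470],None,fx=2.5,fy=2.5,interpolation=cv2.INTER_CUBIC)
cv2.imwrite('pics/tc.png',b[...,::-1])
```

```text
[ 20  27 170] [ 19  38 163] [ 25  29 170] [ 12 160 164] [ 61 109 133]
ptr [10 17 10  7 57] [384.7 189.8] [ 0.602 -0.218  0.039]
seat [ 22   8  28  27 575] [325.6 175.8] [ 0.646 -0.03   0.035]
seat [ 53  20  28  27 577] [356.5 187.9] [ 0.608 -0.129  0.035]
seat [ 10  38  28  27 594] [313.2 206.1] [0.547 0.008 0.035]
A [0.594 0.219 0.082]
B [0.428 0.153 0.082]
t1 [0.432 0.256 0.082]
t2 [0.326 0.193 0.082]
ye [0.506 0.314 0.082]
top seat_0 0.89 [ 0.61  -0.129  0.036] [357. 187.]
top seat_0 0.85 [0.547 0.009 0.036] [313. 206.]
top seat_0 0.66 [ 0.644 -0.033  0.04 ] [326. 176.]
top post_top 0.86 [ 0.486 -0.107  0.139] [353. 222.]
top turntable_axis 0.88 [ 0.577 -0.061 -0.001] [334. 199.]
[0.36363703 0.00679969 1.16932808]
```

View pics/tc.png

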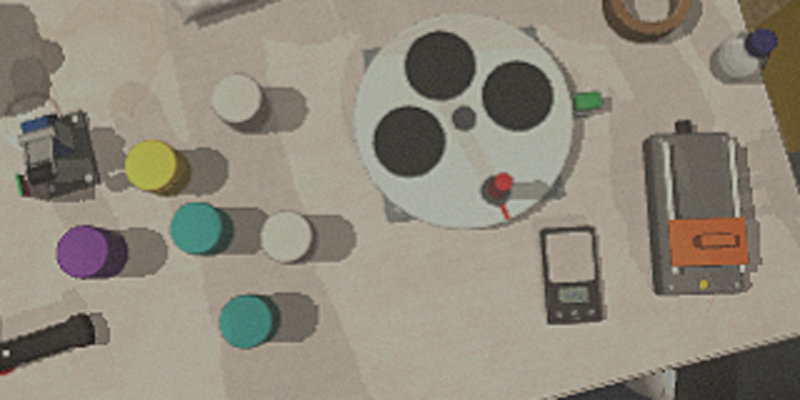

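Emit:
{"fn": "arm_command", "kwargs": {
  "xyz": [
    [0.02, 0.04, 0.01],
    [0.04, 0.08, 0.02],
    [0.06, 0.12, 0.03],
    [0.08, 0.16, 0.04],
    [0.1, 0.2, 0.05],
    [0.12, 0.24, 0.06],
    [0.14, 0.28, 0.07],
    [0.16, 0.32, 0.08],
    [0.18, 0.36, 0.08],
    [0.2, 0.4, 0.08],
    [0.22, 0.44, 0.08],
    [0.24, 0.48, 0.08],
    [0.25, 0.52, 0.08],
    [0.26, 0.56, 0.08],
    [0.27, 0.6, 0.08],
    [0.28, 0.64, 0.08],
    [0.29, 0.68, 0.08],
    [0.3, 0.71, 0.08],
    [0.31, 0.74, 0.08],
    [0.31, 0.74, 0.08]
  ],
  "rot": [
    [0, 0, 0],
    [0, 0, 0],
    [0, 0, 0],
    [0, 0, 0],
    [0, 0, 0],
    [0, 0, 0],
    [0, 0, 0],
    [0, 0, 0],
    [0, 0, 0],
    [0, 0, 0],
    [0, 0, 0],
    [0, 0, 0],
    [0, 0, 0],
    [0, 0, 0],
    [0, 0, 0],
    [0, 0, 0],
    [0, 0, 0],
    [0, 0, 0],
    [0, 0, 0],
    [0, 0, 0]
  ],
  "grip": 1
}}

```text
time: 3.17
ee_pos: [0.4603, 0.1382, 0.3033]
eef_rot: [0.992, 0.123, 0.001, -0.001]
ft_force: [-0.1, 1.1, 1.3]
width: 0.0872
grip_force: 0.0
```

The crop confirms the layout: seats at px (440,65), (517,96) and (410,141), with the post at (500,185). The neighbours of jar B (288,237) are the two turquoise jars. Checking jar B from close by.

Run:
```python
from h import *
im,M=snap("wrist","w1.png");st()
pts(["jar_0_mid"],"wrist",M)
```

```text
{'time': np.float64(3.217), 'ee_pos': array([0.461, 0.14 , 0.303]), 'eef_rot': array([ 0.992,  0.124,  0.001, -0.001]), 'ft_force': array([-2.73 ,  1.016, -0.553]), 'width': np.float64(0.087), 'grip_force': np.float64(0.0)}
wrist jar_0_mid 0.86 [0.401 0.396 0.039] [108. 157.]
wrist jar_0_mid 0.79 [0.501 0.314 0.038] [185.  91.]
wrist jar_0_mid 0.46 [ 0.577 -0.06  -0.003] [490. 107.]
```

View pics/w1.png

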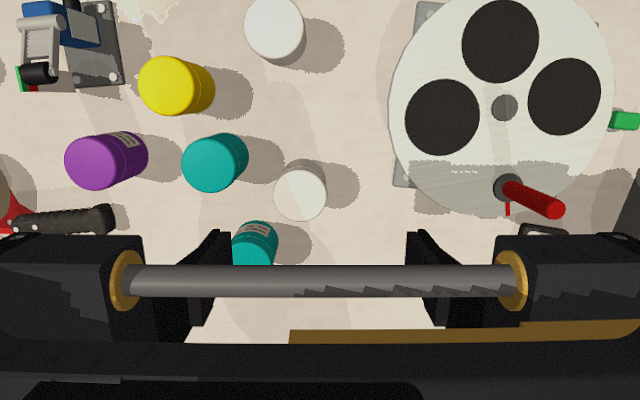

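Wrist view: jar B's lid is at about (300,195), jar A's at (274,30), with the turquoise jars beside B.

Run:
```python
from h import *
M=r.camera_model("wrist"); print(np.array(M["T"]).round(3))
im=cv2.imread('pics/w1.png')
for u,v in((300,195),(274,28),(207,167)): print(ray(M,u,v,.082).round(3))
for p in((.428,.153,.082),(.428,.153,0),(.594,.219,.082)):print(px(M,p))
# circle fit of lid by contour
g=cv2.cvtColor(im,cv2.COLOR_BGR2GRAY)[150:235,262:340]
print(cv2.HoughCircles(cv2.resize(g,None,fx=4,fy=4),cv2.HOUGH_GRADIENT,1,100,param1=80,param2=20,minRadius=80,maxRadius=140)/4+np.array([262,150,0]))
```

```text
[[ 0.247  0.934  0.257  0.529]
 [-0.969  0.239  0.063  0.156]
 [-0.002 -0.265  0.964  0.464]
 [ 0.     0.     0.     1.   ]]
[0.423 0.151 0.082]
[0.586 0.217 0.082]
[0.429 0.258 0.082]
(np.float64(299.29211982484185), np.float64(190.54479118391265))
(np.float64(302.58152342769847), np.float64(175.27513340634823))
(np.float64(274.01349066039893), np.float64(19.199453914029675))
[[[299.125      195.625       25.92499924]]]
```

Emit:
{"fn": "arm_command", "kwargs": {
  "xyz": [
    [-0.01, 0.003, 0],
    [-0.02, 0.006, 0],
    [-0.03, 0.01, -0.02],
    [-0.036, 0.012, -0.06],
    [-0.036, 0.012, -0.1],
    [-0.036, 0.012, -0.14],
    [-0.036, 0.012, -0.17],
    [-0.036, 0.012, -0.17],
    [-0.036, 0.012, -0.17],
    [-0.036, 0.012, -0.17]
  ],
  "rot": [
    [0, 0, 0.1],
    [0, 0, 0.2],
    [0, 0, 0.3],
    [0, 0, 0.35],
    [0, 0, 0.35],
    [0, 0, 0.35],
    [0, 0, 0.35],
    [0, 0, 0.35],
    [0, 0, 0.35],
    [0, 0, 0.35]
  ]
}}

```text
time: 4.1
ee_pos: [0.4253, 0.1454, 0.1344]
eef_rot: [0.956, 0.292, 0.001, 0.0]
ft_force: [0.2, -0.5, 0.6]
width: 0.0871
grip_force: 0.0
```

Run:
```python
from h import *
im,M=snap("wrist","w2.png");st()
pts(["jar_0_mid"],"wrist",M)
print(px(M,(.425,.152,.082)))
```

```text
{'time': np.float64(4.15), 'ee_pos': array([0.426, 0.146, 0.135]), 'eef_rot': array([0.956, 0.292, 0.002, 0.   ]), 'ft_force': array([ 0.394, -0.445, -0.579]), 'width': np.float64(0.087), 'grip_force': np.float64(0.0)}
wrist jar_0_mid 0.72 [0.402 0.392 0.037] [11. 36.]
(np.float64(311.11507133840604), np.float64(211.2419817572964))
```

View pics/w2.png

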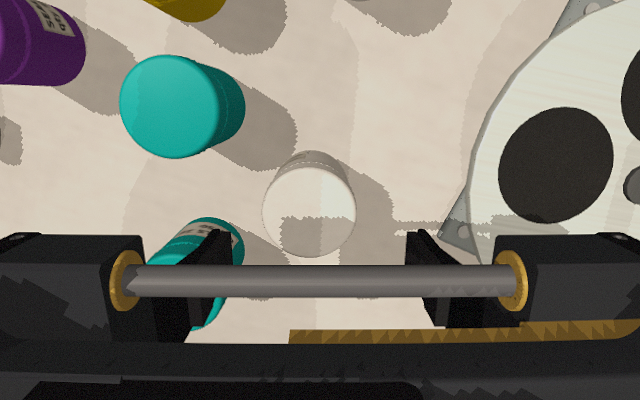

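The lid shows at about (309,211), as predicted. Descending and gripping.

Emit:
{"fn": "arm_command", "kwargs": {
  "xyz": [
    [0, 0.006, -0.01],
    [0, 0.006, -0.03],
    [0, 0.006, -0.06],
    [0, 0.006, -0.085],
    [0, 0.006, -0.095],
    [0, 0.006, -0.095],
    [0, 0.006, -0.095]
  ],
  "rot": [
    [0, 0, 0],
    [0, 0, 0],
    [0, 0, 0],
    [0, 0, 0],
    [0, 0, 0],
    [0, 0, 0],
    [0, 0, 0]
  ]
}}

```text
time: 4.78
ee_pos: [0.4251, 0.1517, 0.0389]
eef_rot: [0.956, 0.292, 0.001, -0.0]
ft_force: [0.1, 0.5, -0.2]
width: 0.0871
grip_force: 0.0
```

Emit:
{"fn": "arm_command", "kwargs": {
  "xyz": [
    [0, 0, 0],
    [0, 0, 0],
    [0, 0, 0],
    [0, 0, 0],
    [0, 0, 0],
    [0, 0, 0],
    [0, 0, 0],
    [0, 0, 0]
  ],
  "rot": [
    [0, 0, 0],
    [0, 0, 0],
    [0, 0, 0],
    [0, 0, 0],
    [0, 0, 0],
    [0, 0, 0],
    [0, 0, 0],
    [0, 0, 0]
  ],
  "grip": 0.4,
  "squeeze": 20
}}

```text
time: 5.45
ee_pos: [0.4247, 0.1514, 0.038]
eef_rot: [0.956, 0.292, 0.0, 0.0]
ft_force: [-1.6, -1.4, 6.4]
width: 0.0626
grip_force: 20.0
```

Emit:
{"fn": "arm_command", "kwargs": {
  "xyz": [
    [0, 0, 0.02],
    [0, 0, 0.045],
    [0, 0, 0.065],
    [0.014, -0.021, 0.07],
    [0.03, -0.047, 0.07],
    [0.047, -0.072, 0.07],
    [0.063, -0.097, 0.07],
    [0.08, -0.123, 0.07],
    [0.096, -0.148, 0.07],
    [0.113, -0.174, 0.07],
    [0.13, -0.199, 0.07],
    [0.146, -0.224, 0.07],
    [0.16, -0.246, 0.07],
    [0.172, -0.264, 0.07],
    [0.18, -0.276, 0.07],
    [0.183, -0.281, 0.065],
    [0.183, -0.281, 0.06],
    [0.183, -0.281, 0.06]
  ],
  "rot": [
    [0, 0, 0],
    [0, 0, 0],
    [0, 0, 0],
    [0, 0, 0],
    [0, 0, 0],
    [0, 0, 0],
    [0, 0, 0],
    [0, 0, 0],
    [0, 0, 0],
    [0, 0, 0],
    [0, 0, 0],
    [0, 0, 0],
    [0, 0, 0],
    [0, 0, 0],
    [0, 0, 0],
    [0, 0, 0],
    [0, 0, 0],
    [0, 0, 0]
  ]
}}

```text
time: 6.95
ee_pos: [0.6061, -0.1286, 0.0958]
eef_rot: [0.956, 0.292, -0.001, -0.001]
ft_force: [-0.6, 0.0, -0.9]
width: 0.063
grip_force: 20.0
```

Run:
```python
from h import *
im,M=snap("wrist","w3.png");st()
pts(["jar_0_mid","seat_0","post_top","turntable_axis"],"wrist",M)
im,M=snap("top","t3.png")
pts(["jar_0_mid","seat_0"],"top",M)
```

```text
{'time': np.float64(7.0), 'ee_pos': array([ 0.606, -0.128,  0.097]), 'eef_rot': array([ 0.956,  0.293, -0.001, -0.001]), 'ft_force': array([-0.494,  1.003, -1.838]), 'width': np.float64(0.063), 'grip_force': np.float64(19.999)}
wrist seat_0 0.93 [0.546 0.009 0.037] [ 94. 172.]
wrist seat_0 0.57 [ 0.646 -0.03   0.03 ] [225.  73.]
top jar_0_mid 0.96 [0.508 0.316 0.036] [214. 216.]
top jar_0_mid 0.61 [0.4   0.388 0.041] [188. 251.]
top jar_0_mid 0.59 [0.589 0.215 0.044] [248. 191.]
top seat_0 0.81 [ 0.643 -0.032  0.037] [326. 177.]
top seat_0 0.69 [0.549 0.01  0.036] [312. 205.]
top seat_0 0.58 [ 0.612 -0.128  0.035] [356. 187.]
```

View pics/w3.png

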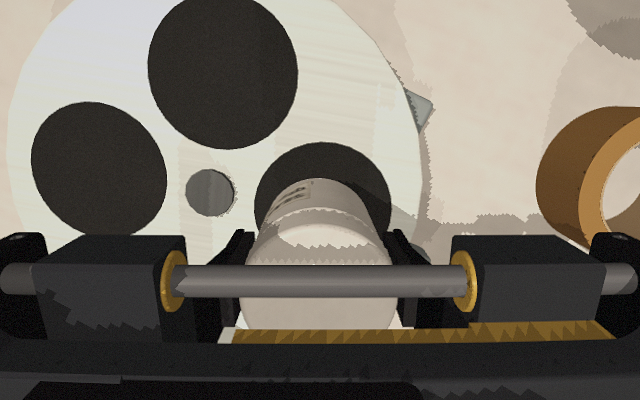

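Jar B is held above its seat (seat rim visible around (322,190)). Lowering and releasing.

Emit:
{"fn": "arm_command", "kwargs": {
  "xyz": [
    [0.001, -0.001, -0.008],
    [0.002, -0.001, -0.015],
    [0.002, -0.001, -0.02],
    [0.002, -0.001, -0.022],
    [0.002, -0.001, -0.023],
    [0.002, -0.001, -0.023]
  ],
  "rot": [
    [0, 0, 0],
    [0, 0, 0],
    [0, 0, 0],
    [0, 0, 0],
    [0, 0, 0],
    [0, 0, 0]
  ]
}}

```text
time: 7.85
ee_pos: [0.6091, -0.1306, 0.0742]
eef_rot: [0.956, 0.292, -0.0, -0.0]
ft_force: [-0.5, 0.7, -0.5]
width: 0.0628
grip_force: 20.0
```

Emit:
{"fn": "arm_command", "kwargs": {
  "xyz": [
    [0, 0, 0],
    [0, 0, 0],
    [0, 0, 0],
    [0, 0, 0],
    [0, 0, 0],
    [0, 0, 0]
  ],
  "rot": [
    [0, 0, 0],
    [0, 0, 0],
    [0, 0, 0],
    [0, 0, 0],
    [0, 0, 0],
    [0, 0, 0]
  ],
  "grip": 1
}}

```text
time: 8.35
ee_pos: [0.6093, -0.1307, 0.0747]
eef_rot: [0.956, 0.292, 0.0, 0.0]
ft_force: [0.2, 0.6, 0.1]
width: 0.0857
grip_force: 0.0
```

Emit:
{"fn": "arm_command", "kwargs": {
  "xyz": [
    [0, 0, 0.015],
    [0, 0, 0.04],
    [0, 0, 0.08],
    [0, 0, 0.12],
    [0, 0.03, 0.14],
    [0, 0.07, 0.14],
    [0, 0.11, 0.14],
    [0, 0.15, 0.14],
    [0, 0.19, 0.14],
    [0, 0.23, 0.14],
    [-0.01, 0.27, 0.14],
    [-0.015, 0.3, 0.14],
    [-0.018, 0.33, 0.14],
    [-0.018, 0.345, 0.14],
    [-0.018, 0.345, 0.14],
    [-0.018, 0.345, 0.14]
  ],
  "rot": [
    [0, 0, 0],
    [0, 0, 0],
    [0, 0, 0],
    [0, 0, 0],
    [0, 0, 0],
    [0, 0, 0],
    [0, 0, 0],
    [0, 0, 0],
    [0, 0, 0],
    [0, 0, 0],
    [0, 0, 0],
    [0, 0, 0],
    [0, 0, 0],
    [0, 0, 0],
    [0, 0, 0],
    [0, 0, 0]
  ]
}}

```text
time: 9.68
ee_pos: [0.591, 0.2153, 0.2156]
eef_rot: [0.956, 0.293, 0.0, -0.0]
ft_force: [-0.9, -0.7, 0.5]
width: 0.0871
grip_force: 0.0
```

Run:
```python
from h import *
im,M=snap("wrist","w4.png");st()
pts(["jar_0_mid"],"wrist",M)
print(px(M,(.59,.218,.082)))
im2,M2=snap("top","t4.png")
pts(["jar_0_mid","seat_0"],"top",M2)
cv2.imwrite('pics/c4.png',np.hstack([im[:,:,::-1][:300,120:520],cv2.resize(im2[140:260,200:360],(400,300))[...,::-1]]))
```

```text
{'time': np.float64(9.733), 'ee_pos': array([0.592, 0.214, 0.215]), 'eef_rot': array([0.956, 0.292, 0.   , 0.   ]), 'ft_force': array([ 0.494, -1.23 ,  0.077]), 'width': np.float64(0.087), 'grip_force': np.float64(0.0)}
wrist jar_0_mid 0.69 [0.4   0.394 0.039] [ 75. 230.]
(np.float64(314.52960118407844), np.float64(184.44955692113382))
top jar_0_mid 0.78 [0.403 0.384 0.043] [189. 250.]
top jar_0_mid 0.61 [0.505 0.316 0.037] [214. 217.]
top seat_0 0.79 [ 0.609 -0.129  0.035] [357. 188.]
top seat_0 0.66 [0.551 0.008 0.036] [313. 205.]
top seat_0 0.57 [ 0.642 -0.029  0.037] [325. 177.]
```

View pics/c4.png

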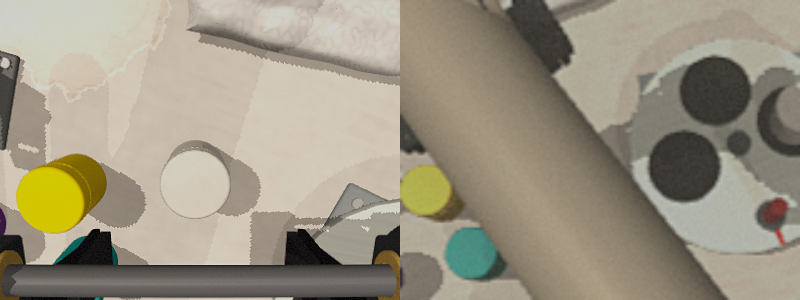

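Left: jar A's lid is at full-image (315,184), as predicted. Right: jar B stands on its seat.

Emit:
{"fn": "arm_command", "kwargs": {
  "xyz": [
    [-0.001, 0.003, -0.03],
    [-0.001, 0.003, -0.07],
    [-0.001, 0.003, -0.11],
    [-0.001, 0.003, -0.145],
    [-0.001, 0.003, -0.168],
    [-0.001, 0.003, -0.177],
    [-0.001, 0.003, -0.177],
    [-0.001, 0.003, -0.177]
  ],
  "rot": [
    [0, 0, 0],
    [0, 0, 0],
    [0, 0, 0],
    [0, 0, 0],
    [0, 0, 0],
    [0, 0, 0],
    [0, 0, 0],
    [0, 0, 0]
  ]
}}

```text
time: 10.6
ee_pos: [0.5909, 0.2173, 0.0387]
eef_rot: [0.956, 0.292, 0.0, -0.0]
ft_force: [0.4, 0.3, 0.6]
width: 0.087
grip_force: 0.0
```

Emit:
{"fn": "arm_command", "kwargs": {
  "xyz": [
    [0, 0, 0],
    [0, 0, 0],
    [0, 0, 0],
    [0, 0, 0],
    [0, 0, 0],
    [0, 0, 0],
    [0, 0, 0],
    [0, 0, 0]
  ],
  "rot": [
    [0, 0, 0],
    [0, 0, 0],
    [0, 0, 0],
    [0, 0, 0],
    [0, 0, 0],
    [0, 0, 0],
    [0, 0, 0],
    [0, 0, 0]
  ],
  "grip": 0.4,
  "squeeze": 20
}}

```text
time: 11.27
ee_pos: [0.5907, 0.2175, 0.0382]
eef_rot: [0.956, 0.292, 0.001, 0.0]
ft_force: [-0.6, -1.3, 6.1]
width: 0.0628
grip_force: 20.0
```

Emit:
{"fn": "arm_command", "kwargs": {
  "xyz": [
    [0, 0, 0.02],
    [0, 0, 0.045],
    [0, 0, 0.065],
    [-0.002, -0.015, 0.07],
    [-0.006, -0.04, 0.07],
    [-0.012, -0.07, 0.07],
    [-0.018, -0.1, 0.07],
    [-0.025, -0.13, 0.07],
    [-0.032, -0.16, 0.07],
    [-0.038, -0.185, 0.07],
    [-0.042, -0.201, 0.07],
    [-0.044, -0.209, 0.065],
    [-0.044, -0.209, 0.06],
    [-0.044, -0.209, 0.06]
  ],
  "rot": [
    [0, 0, 0],
    [0, 0, 0],
    [0, 0, 0],
    [0, 0, 0],
    [0, 0, 0],
    [0, 0, 0],
    [0, 0, 0],
    [0, 0, 0],
    [0, 0, 0],
    [0, 0, 0],
    [0, 0, 0],
    [0, 0, 0],
    [0, 0, 0],
    [0, 0, 0]
  ]
}}

```text
time: 12.43
ee_pos: [0.5456, 0.0089, 0.0962]
eef_rot: [0.956, 0.292, -0.001, -0.0]
ft_force: [-0.4, 0.4, -1.3]
width: 0.063
grip_force: 20.0
```

Run:
```python
from h import *
im,M=snap("wrist","w5.png");st()
pts(["jar_0_mid","seat_0"],"wrist",M)
```

```text
{'time': np.float64(12.483), 'ee_pos': array([0.546, 0.01 , 0.097]), 'eef_rot': array([ 0.956,  0.293, -0.   , -0.001]), 'ft_force': array([ 0.185, -0.454, -1.886]), 'width': np.float64(0.063), 'grip_force': np.float64(19.998)}
wrist seat_0 0.97 [ 0.648 -0.029  0.035] [463. 115.]
```

View pics/w5.png

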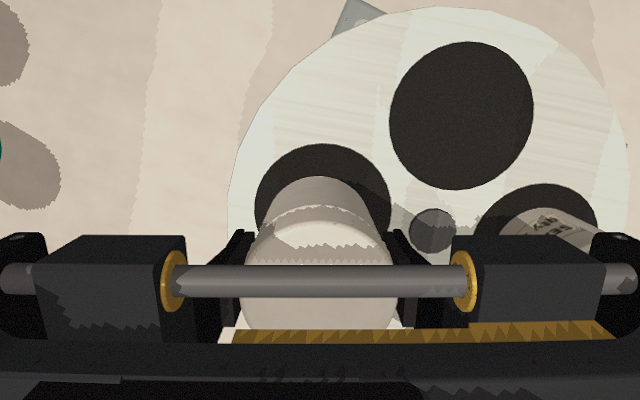

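Jar A is over its seat (rim about (322,190)) and jar B is on its own. Lowering, releasing and rising.

Emit:
{"fn": "arm_command", "kwargs": {
  "xyz": [
    [0.001, -0.001, -0.008],
    [0.001, -0.001, -0.015],
    [0.001, -0.001, -0.02],
    [0.001, -0.001, -0.022],
    [0.001, -0.001, -0.023],
    [0.001, -0.001, -0.023]
  ],
  "rot": [
    [0, 0, 0],
    [0, 0, 0],
    [0, 0, 0],
    [0, 0, 0],
    [0, 0, 0],
    [0, 0, 0]
  ]
}}

```text
time: 13.08
ee_pos: [0.5472, 0.0074, 0.0743]
eef_rot: [0.956, 0.292, -0.0, -0.0]
ft_force: [0.8, -0.0, -1.8]
width: 0.0627
grip_force: 20.0
```

Emit:
{"fn": "arm_command", "kwargs": {
  "xyz": [
    [0, 0, 0],
    [0, 0, 0],
    [0, 0, 0],
    [0, 0, 0],
    [0, 0, 0],
    [0, 0, 0]
  ],
  "rot": [
    [0, 0, 0],
    [0, 0, 0],
    [0, 0, 0],
    [0, 0, 0],
    [0, 0, 0],
    [0, 0, 0]
  ],
  "grip": 1
}}

```text
time: 13.58
ee_pos: [0.5474, 0.0073, 0.0747]
eef_rot: [0.956, 0.292, 0.0, 0.0]
ft_force: [0.7, 0.4, 0.4]
width: 0.0861
grip_force: 0.0
```

Emit:
{"fn": "arm_command", "kwargs": {
  "xyz": [
    [0, 0, 0.015],
    [0, 0, 0.04],
    [0, 0, 0.08],
    [0, 0, 0.12],
    [0, -0.01, 0.15],
    [-0.01, -0.035, 0.16],
    [-0.02, -0.06, 0.16],
    [-0.03, -0.085, 0.16],
    [-0.045, -0.1, 0.16],
    [-0.06, -0.11, 0.16],
    [-0.062, -0.11, 0.16],
    [-0.062, -0.11, 0.16]
  ],
  "rot": [
    [0, 0, 0],
    [0, 0, 0],
    [0, 0, 0],
    [0, 0, 0],
    [0, 0, 0],
    [0, 0, 0],
    [0, 0, 0],
    [0, 0, 0],
    [0, 0, -0.06],
    [0, 0, -0.14],
    [0, 0, -0.17],
    [0, 0, -0.17]
  ]
}}

```text
time: 14.58
ee_pos: [0.4846, -0.1037, 0.2348]
eef_rot: [0.978, 0.208, -0.0, 0.001]
ft_force: [1.2, -0.6, 1.2]
width: 0.087
grip_force: 0.0
```

Run:
```python
from h import *
im,M=snap("wrist","w6.png");st();print(r.read_state()["joint_positions"])
pts(["jar_0_mid","seat_0","post_top","turntable_axis"],"wrist",M)
print(px(M,(.486,-.102,.135)))
```

```text
{'time': np.float64(14.633), 'ee_pos': array([ 0.485, -0.103,  0.235]), 'eef_rot': array([0.978, 0.21 , 0.   , 0.   ]), 'ft_force': array([ 0.039,  0.866, -0.325]), 'width': np.float64(0.087), 'grip_force': np.float64(0.0)}
[ 0.95590978  0.11221215 -0.88477788  1.73786099  0.0901803   1.33293278
 -1.0950187 ]
wrist post_top 0.91 [ 0.484 -0.104  0.135] [320. 197.]
wrist turntable_axis 0.67 [ 0.577 -0.057  0.001] [315.  70.]
wrist turntable_axis 0.56 [ 0.384 -0.197 -0.003] [354. 267.]
(np.float64(318.9634685489865), np.float64(194.29040998117134))
```

View pics/w6.png

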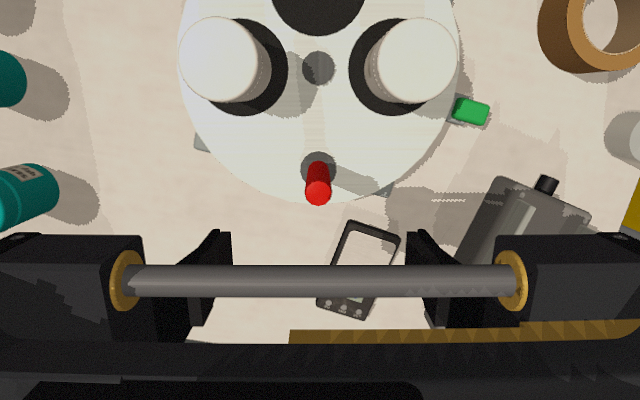

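Post top at (318,193), both jars on their seats. Descending on the post and gripping it.

Emit:
{"fn": "arm_command", "kwargs": {
  "xyz": [
    [0.001, 0.001, -0.03],
    [0.001, 0.001, -0.07],
    [0.001, 0.001, -0.105],
    [0.001, 0.001, -0.13],
    [0.001, 0.001, -0.137],
    [0.001, 0.001, -0.137]
  ],
  "rot": [
    [0, 0, 0],
    [0, 0, 0],
    [0, 0, 0],
    [0, 0, 0],
    [0, 0, 0],
    [0, 0, 0]
  ]
}}

```text
time: 15.33
ee_pos: [0.4855, -0.1008, 0.0962]
eef_rot: [0.978, 0.211, -0.001, -0.001]
ft_force: [0.3, 0.3, 0.2]
width: 0.0867
grip_force: 0.0
```

Emit:
{"fn": "arm_command", "kwargs": {
  "xyz": [
    [0, 0, 0],
    [0, 0, 0],
    [0, 0, 0],
    [0, 0, 0],
    [0, 0, 0],
    [0, 0, 0],
    [0, 0, 0],
    [0, 0, 0],
    [0, 0, 0],
    [0, 0, 0]
  ],
  "rot": [
    [0, 0, 0],
    [0, 0, 0],
    [0, 0, 0],
    [0, 0, 0],
    [0, 0, 0],
    [0, 0, 0],
    [0, 0, 0],
    [0, 0, 0],
    [0, 0, 0],
    [0, 0, 0]
  ],
  "grip": 0,
  "squeeze": 10
}}

```text
time: 16.17
ee_pos: [0.4863, -0.1017, 0.0976]
eef_rot: [0.978, 0.21, 0.0, 0.0]
ft_force: [0.4, 0.2, 0.3]
width: 0.0282
grip_force: 0.0
```

Run:
```python
from h import *
st()
C=np.array([.5775,-.0605]);p=np.array(r.read_state()["ee_pos"])[:2];v=p-C
print(np.hypot(*v),np.degrees(np.arctan2(*v[::-1]))%360)
def R(d): d=np.radians(d);return np.array([[np.cos(d),-np.sin(d)],[np.sin(d),np.cos(d)]])
a=[1.5,4.5]+list(np.arange(8.5,62,3.6))
print([[round(x,4) for x in R(t)@v-v]+[0] for t in a+[64,68,70,72,74,74.5,75]]);print([[0,0,round(np.radians(t),3)] for t in a])
```

```text
{'time': np.float64(16.167), 'ee_pos': array([ 0.486, -0.102,  0.098]), 'eef_rot': array([0.978, 0.21 , 0.   , 0.   ]), 'ft_force': array([0.439, 0.172, 0.304]), 'width': np.float64(0.028), 'grip_force': np.float64(0.0)}
0.10009834539752 204.3015598791473
[[np.float64(0.0011), np.float64(-0.0024), 0], [np.float64(0.0035), np.float64(-0.007), 0], [np.float64(0.0071), np.float64(-0.013), 0], [np.float64(0.0107), np.float64(-0.0182), 0], [np.float64(0.0146), np.float64(-0.0231), 0], [np.float64(0.0187), np.float64(-0.0278), 0], [np.float64(0.0232), np.float64(-0.0323), 0], [np.float64(0.028), np.float64(-0.0364), 0], [np.float64(0.033), np.float64(-0.0402), 0], [np.float64(0.0382), np.float64(-0.0437), 0], [np.float64(0.0436), np.float64(-0.0469), 0], [np.float64(0.0492), np.float64(-0.0497), 0], [np.float64(0.055), np.float64(-0.0521), 0], [np.float64(0.061), np.float64(-0.0542), 0], [np.float64(0.067), np.float64(-0.0559), 0], [np.float64(0.0732), np.float64(-0.0573), 0], [np.float64(0.0794), np.float64(-0.0582), 0], [np.float64(0.0883), np.float64(-0.0589), 0], [np.float64(0.0952), np.float64(-0.0588), 0], [np.float64(0.0987), np.float64(-0.0586), 0], [np.float64(0.1022), np.float64(-0.0583), 0], [np.float64(0.1057), np.float64(-0.0579), 0], [np.float64(0.1065), np.float64(-0.0577), 0], [np.float64(0.1074), np.float64(-0.0576), 0]]
[[0, 0, np.float64(0.026)], [0, 0, np.float64(0.079)], [0, 0, np.float64(0.148)], [0, 0, np.float64(0.211)], [0, 0, np.float64(0.274)], [0, 0, np.float64(0.337)], [0, 0, np.float64(0.4)], [0, 0, np.float64(0.463)], [0, 0, np.float64(0.525)], [0, 0, np.float64(0.588)], [0, 0, np.float64(0.651)], [0, 0, np.float64(0.714)], [0, 0, np.float64(0.777)], [0, 0, np.float64(0.84)], [0, 0, np.float64(0.902)], [0, 0, np.float64(0.965)], [0, 0, np.float64(1.028)]]
```

Emit:
{"fn": "arm_command", "kwargs": {
  "xyz": [
    [0, 0, 0],
    [0, 0, 0],
    [0, 0, 0],
    [0.0011, -0.0024, 0],
    [0.0035, -0.007, 0],
    [0.0071, -0.013, 0],
    [0.0107, -0.0182, 0],
    [0.0146, -0.0231, 0],
    [0.0187, -0.0278, 0],
    [0.0232, -0.0323, 0],
    [0.028, -0.0364, 0],
    [0.033, -0.0402, 0],
    [0.0382, -0.0437, 0],
    [0.0436, -0.0469, 0],
    [0.0492, -0.0497, 0],
    [0.055, -0.0521, 0],
    [0.061, -0.0542, 0],
    [0.067, -0.0559, 0],
    [0.0732, -0.0573, 0],
    [0.0732, -0.0573, 0]
  ],
  "rot": [
    [0, 0, 0],
    [0, 0, 0],
    [0, 0, 0],
    [0, 0, 0.026],
    [0, 0, 0.079],
    [0, 0, 0.148],
    [0, 0, 0.211],
    [0, 0, 0.274],
    [0, 0, 0.337],
    [0, 0, 0.4],
    [0, 0, 0.463],
    [0, 0, 0.525],
    [0, 0, 0.588],
    [0, 0, 0.651],
    [0, 0, 0.714],
    [0, 0, 0.777],
    [0, 0, 0.84],
    [0, 0, 0.902],
    [0, 0, 0.965],
    [0, 0, 0.965]
  ]
}}

```text
time: 17.83
ee_pos: [0.5602, -0.1599, 0.0976]
eef_rot: [0.768, 0.64, 0.0, 0.0]
ft_force: [-1.1, -4.5, 3.2]
width: 0.0216
grip_force: 10.0
```

Run:
```python
from h import *
st()
im,M=snap("wrist","w7.png")
pts(["turntable_axis","post_top"],"wrist",M)
hsv=cv2.cvtColor(im,cv2.COLOR_RGB2HSV);m=cv2.inRange(hsv,(45,100,60),(75,255,255))
k,l,s,c=cv2.connectedComponentsWithStats(m)
for i in range(1,k):
    if s[i,4]>50: print(s[i],c[i],ray(M,*c[i],.039))
C=np.array([.5775,-.0605]);p=np.array(r.read_state()["ee_pos"])[:2];v=p-C
print(np.hypot(*v),np.degrees(np.arctan2(*v[::-1]))%360)
```

```text
{'time': np.float64(17.833), 'ee_pos': array([ 0.56 , -0.16 ,  0.098]), 'eef_rot': array([0.768, 0.64 , 0.   , 0.   ]), 'ft_force': array([-1.06 , -4.494,  3.172]), 'width': np.float64(0.022), 'grip_force': np.float64(10.001)}
0.10089388563197411 259.61260095476007
```

View pics/w7.png

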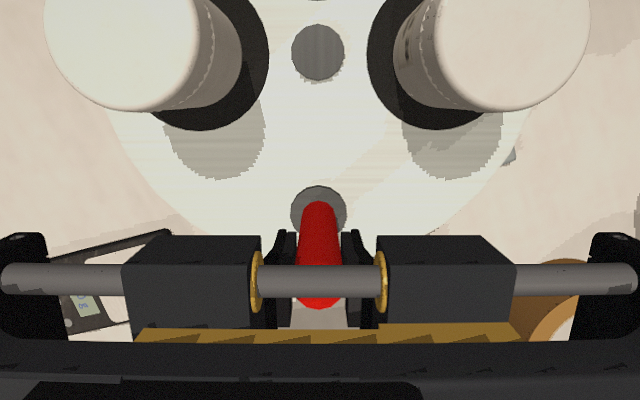

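The post is gripped at (318,250) and turning with the jars seated. Continuing slowly into the detent.

Emit:
{"fn": "arm_command", "kwargs": {
  "xyz": [
    [0.0035, -0.0005, 0],
    [0.0075, -0.001, 0],
    [0.011, -0.001, 0],
    [0.0145, -0.0015, 0],
    [0.018, -0.0015, 0],
    [0.0215, -0.0015, 0],
    [0.024, -0.0013, 0],
    [0.0265, -0.0012, 0],
    [0.0285, -0.001, 0],
    [0.0305, -0.0008, 0],
    [0.032, -0.0005, 0],
    [0.0336, -0.0003, 0],
    [0.0336, -0.0003, 0],
    [0.0336, -0.0003, 0]
  ],
  "rot": [
    [0, 0, 0.035],
    [0, 0, 0.077],
    [0, 0, 0.11],
    [0, 0, 0.147],
    [0, 0, 0.18],
    [0, 0, 0.217],
    [0, 0, 0.24],
    [0, 0, 0.265],
    [0, 0, 0.286],
    [0, 0, 0.306],
    [0, 0, 0.32],
    [0, 0, 0.339],
    [0, 0, 0.339],
    [0, 0, 0.339]
  ]
}}

```text
time: 19.15
ee_pos: [0.5935, -0.1595, 0.0972]
eef_rot: [0.65, 0.76, 0.0, 0.0]
ft_force: [3.9, -5.2, -7.0]
width: 0.0217
grip_force: 10.0
```

Run:
```python
from h import *
st()
C=np.array([.5775,-.0605]);p=np.array(r.read_state()["ee_pos"])[:2];v=p-C
print(np.hypot(*v),np.degrees(np.arctan2(*v[::-1]))%360)
```

```text
{'time': np.float64(19.15), 'ee_pos': array([ 0.593, -0.16 ,  0.097]), 'eef_rot': array([0.65, 0.76, 0.  , 0.  ]), 'ft_force': array([ 3.91 , -5.192, -6.985]), 'width': np.float64(0.022), 'grip_force': np.float64(10.002)}
0.10030887743540219 279.15625194087767
```

The +x pull means the detent ball is drawing the post on. Releasing and looking.

Emit:
{"fn": "arm_command", "kwargs": {
  "xyz": [
    [0, 0, 0],
    [0, 0, 0],
    [0, 0, 0],
    [0, 0, 0],
    [0, 0, 0],
    [0, 0, 0]
  ],
  "rot": [
    [0, 0, 0],
    [0, 0, 0],
    [0, 0, 0],
    [0, 0, 0],
    [0, 0, 0],
    [0, 0, 0]
  ],
  "grip": 0.7
}}

```text
time: 19.65
ee_pos: [0.5932, -0.159, 0.0977]
eef_rot: [0.65, 0.76, 0.0, 0.0]
ft_force: [-0.2, -0.2, 0.7]
width: 0.0534
grip_force: 0.0
```

Emit:
{"fn": "arm_command", "kwargs": {
  "xyz": [
    [0, 0, 0.02],
    [0, 0, 0.05],
    [0, 0, 0.09],
    [0, 0, 0.12],
    [-0.01, 0.02, 0.14],
    [-0.02, 0.04, 0.16],
    [-0.03, 0.05, 0.16],
    [-0.03, 0.05, 0.16]
  ],
  "rot": [
    [0, 0, 0],
    [0, 0, 0],
    [0, 0, 0],
    [0, 0, 0],
    [0, 0, 0],
    [0, 0, 0],
    [0, 0, 0],
    [0, 0, 0]
  ]
}}

```text
time: 20.32
ee_pos: [0.5627, -0.1058, 0.2594]
eef_rot: [0.648, 0.761, 0.0, 0.001]
ft_force: [-0.1, 0.1, -0.6]
width: 0.0607
grip_force: 0.0
```

Run:
```python
from h import *
st()
im,M=snap("wrist","w8.png")
pts(["post_top","seat_0","turntable_axis"],"wrist",M)
hsv=cv2.cvtColor(im,cv2.COLOR_RGB2HSV)
for n,lo,hi,z in(("g",(45,100,60),(75,255,255),.039),("r",(0,180,80),(6,255,255),.135)):
    k,l,s,c=cv2.connectedComponentsWithStats(cv2.inRange(hsv,lo,hi))
    for i in range(1,k):
        if s[i,4]>60: print(n,s[i],c[i],ray(M,*c[i],z))
im2,M2=snap("top","t8.png");pts(["post_top","seat_0","jar_0_mid","tab_fin","roller_top"],"top",M2)
cv2.imwrite('pics/c8.png',np.hstack([im[:300,:][:,:,::-1][:,100:500],cv2.resize(im2[140:260,270:430],(400,300))[...,::-1]]))
```

```text
{'time': np.float64(20.317), 'ee_pos': array([ 0.563, -0.106,  0.259]), 'eef_rot': array([0.648, 0.761, 0.   , 0.001]), 'ft_force': array([-0.103,  0.093, -0.579]), 'width': np.float64(0.061), 'grip_force': np.float64(0.0)}
wrist post_top 0.61 [ 0.595 -0.16   0.132] [345. 250.]
wrist seat_0 0.78 [0.565 0.014 0.029] [340.  53.]
wrist seat_0 0.66 [ 0.382 -0.198 -0.003] [167. 209.]
g [328 249  17  16 102] [332.58823529 259.73529412] [ 0.59641017 -0.21469334  0.039     ]
r [328 211  26  51 962] [339.96569647 236.90852391] [ 0.58737946 -0.1469839   0.135     ]
top seat_0 0.95 [ 0.653 -0.047  0.036] [331. 174.]
top seat_0 0.79 [0.562 0.011 0.037] [312. 201.]
top seat_0 0.72 [ 0.504 -0.072  0.036] [338. 220.]
top jar_0_mid 0.95 [0.506 0.316 0.039] [214. 217.]
top jar_0_mid 0.91 [0.395 0.387 0.042] [188. 253.]
top jar_0_mid 0.64 [ 0.5   -0.076  0.081] [341. 220.]
top tab_fin 0.58 [ 0.43  -0.346  0.102] [433. 244.]
top tab_fin 0.49 [ 0.501 -0.079  0.081] [342. 219.]
top roller_top 0.63 [0.489 0.438 0.112] [165. 219.]
```

View pics/c8.png

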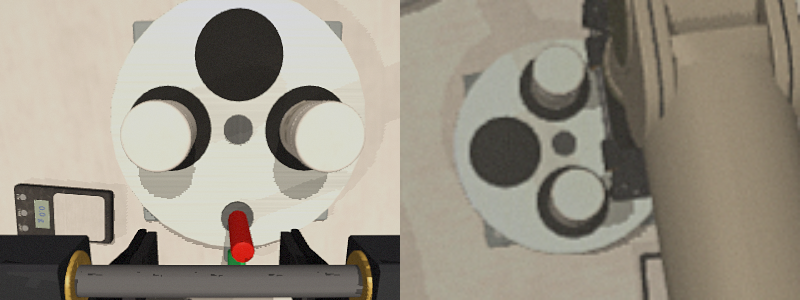

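Left: post top at (242,250) in front of the green pointer, both jars on dark seats. Now to the guard switch.

Emit:
{"fn": "arm_command", "kwargs": {
  "xyz": [
    [-0.002, 0.015, 0.01],
    [-0.006, 0.04, 0.02],
    [-0.01, 0.07, 0.02],
    [-0.015, 0.1, 0.02],
    [-0.02, 0.13, 0.02],
    [-0.025, 0.16, 0.02],
    [-0.03, 0.19, 0.02],
    [-0.035, 0.22, 0.02],
    [-0.04, 0.25, 0.02],
    [-0.045, 0.28, 0.02],
    [-0.05, 0.31, 0.02],
    [-0.055, 0.34, 0.02],
    [-0.06, 0.37, 0.02],
    [-0.066, 0.4, 0.02],
    [-0.072, 0.43, 0.02],
    [-0.078, 0.46, 0.02],
    [-0.084, 0.49, 0.02],
    [-0.088, 0.52, 0.02],
    [-0.09, 0.54, 0.02],
    [-0.09, 0.54, 0.02]
  ],
  "rot": [
    [0, 0, 0],
    [0, 0, -0.08],
    [0, 0, -0.17],
    [0, 0, -0.26],
    [0, 0, -0.35],
    [0, 0, -0.44],
    [0, 0, -0.53],
    [0, 0, -0.62],
    [0, 0, -0.71],
    [0, 0, -0.8],
    [0, 0, -0.89],
    [0, 0, -0.98],
    [0, 0, -1.07],
    [0, 0, -1.16],
    [0, 0, -1.25],
    [0, 0, -1.34],
    [0, 0, -1.42],
    [0, 0, -1.48],
    [0, 0, -1.49],
    [0, 0, -1.49]
  ],
  "grip": 0
}}

```text
time: 22.48
ee_pos: [0.4692, 0.436, 0.2778]
eef_rot: [0.993, 0.121, -0.001, -0.001]
ft_force: [-0.3, 1.1, 0.2]
width: 0.0004
grip_force: 0.0
```

Emit:
{"fn": "arm_command", "kwargs": {
  "xyz": [
    [0, 0, 0],
    [0, 0, 0],
    [0, 0, 0]
  ],
  "rot": [
    [0, 0, 0],
    [0, 0, 0],
    [0, 0, 0]
  ]
}}

```text
time: 22.73
ee_pos: [0.4736, 0.4298, 0.2779]
eef_rot: [0.993, 0.117, 0.0, 0.0]
ft_force: [-0.4, -0.3, 0.1]
width: 0.0003
grip_force: 0.0
```

Run:
```python
from h import *
st()
im,M=snap("wrist","w9.png")
pts(["roller_top"],"wrist",M,mn=.1);pts(["roller_top","switch_lever"],"wrist",M,'look_for',.1)
print(px(M,(.49,.437,.114)))
im2,M2=snap("top","t9.png");pts(["post_top","seat_0","jar_0_mid","turntable_axis"],"top",M2)
cv2.imwrite('pics/c9.png',np.hstack([im[:300,120:520][:,:,::-1],cv2.resize(im2[140:260,270:430],(400,300),interpolation=cv2.INTER_CUBIC)[...,::-1]]))
```

```text
{'time': np.float64(22.733), 'ee_pos': array([0.474, 0.43 , 0.278]), 'eef_rot': array([0.993, 0.117, 0.   , 0.   ]), 'ft_force': array([-0.392, -0.315,  0.081]), 'width': np.float64(0.0), 'grip_force': np.float64(0.0)}
wrist roller_top 0.96 [0.488 0.437 0.109] [315. 161.]
wrist roller_top 0.91 [0.508 0.443 0.097] [314. 137.]
wrist switch_lever 0.93 [0.509 0.44  0.1  ] [318. 137.]
(np.float64(315.6220051147008), np.float64(159.2247563864538))
top post_top 0.75 [ 0.594 -0.164  0.137] [373. 186.]
top seat_0 0.86 [ 0.506 -0.073  0.035] [339. 219.]
top seat_0 0.82 [ 0.655 -0.049  0.036] [331. 173.]
top seat_0 0.65 [0.559 0.014 0.036] [311. 202.]
top jar_0_mid 0.7 [0.506 0.317 0.039] [214. 217.]
top jar_0_mid 0.68 [ 0.502 -0.076  0.08 ] [341. 219.]
top jar_0_mid 0.54 [0.399 0.388 0.041] [188. 251.]
top turntable_axis 0.95 [ 0.579 -0.063  0.003] [335. 198.]
```

View pics/c9.png

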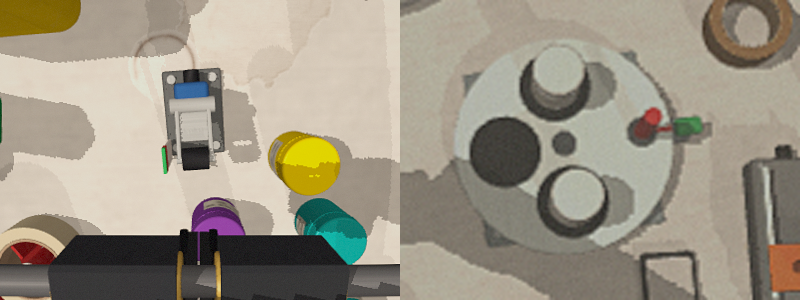

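Right: the post's red mark lines up with the pointer, jars are seated. Left: roller at full-image (316,158), as predicted. Descending to just above the roller.

Emit:
{"fn": "arm_command", "kwargs": {
  "xyz": [
    [0.005, 0.002, -0.02],
    [0.01, 0.005, -0.05],
    [0.014, 0.007, -0.08],
    [0.014, 0.007, -0.11],
    [0.014, 0.007, -0.135],
    [0.014, 0.007, -0.15],
    [0.014, 0.007, -0.155],
    [0.014, 0.007, -0.155],
    [0.014, 0.007, -0.155],
    [0.014, 0.007, -0.155]
  ],
  "rot": [
    [0, 0, 0],
    [0, 0, 0],
    [0, 0, 0],
    [0, 0, 0],
    [0, 0, 0],
    [0, 0, 0],
    [0, 0, 0],
    [0, 0, 0],
    [0, 0, 0],
    [0, 0, 0]
  ]
}}

```text
time: 24.02
ee_pos: [0.4876, 0.4386, 0.1245]
eef_rot: [0.993, 0.118, 0.001, -0.001]
ft_force: [0.5, 0.4, -0.3]
width: 0.0004
grip_force: 0.0
```

Run:
```python
from h import *
st()
im,M=snap("wrist","w10.png")
p=np.array(r.read_state()["ee_pos"]);print(px(M,p),px(M,(.488,.437,.114)))
cv2.imwrite('pics/c10.png',cv2.resize(im[60:300,200:440],(600,600))[...,::-1])
```

```text
{'time': np.float64(24.017), 'ee_pos': array([0.488, 0.439, 0.124]), 'eef_rot': array([ 0.993,  0.118,  0.001, -0.001]), 'ft_force': array([ 0.509,  0.376, -0.348]), 'width': np.float64(0.0), 'grip_force': np.float64(0.0)}
(np.float64(320.31101612453176), np.float64(248.76900537767452)) (np.float64(323.1581675334947), np.float64(240.62276267890834))
```

View pics/c10.png

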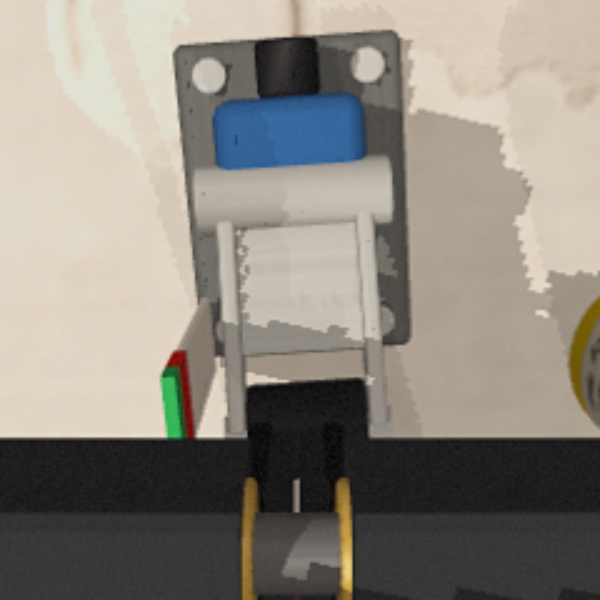

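The closed fingertips sit over the black roller (305,420), and the card lies clear to the left (175,400). Pressing gently in steps.

Emit:
{"fn": "arm_command", "kwargs": {
  "xyz": [
    [0, 0, -0.004],
    [0, 0, -0.008],
    [0, 0, -0.011],
    [0, 0, -0.013],
    [0, 0, -0.014],
    [0, 0, -0.014],
    [0, 0, -0.014]
  ],
  "rot": [
    [0, 0, 0],
    [0, 0, 0],
    [0, 0, 0],
    [0, 0, 0],
    [0, 0, 0],
    [0, 0, 0],
    [0, 0, 0]
  ]
}}

```text
time: 24.65
ee_pos: [0.487, 0.4378, 0.1087]
eef_rot: [0.993, 0.118, -0.0, 0.0]
ft_force: [-1.8, -0.3, 3.1]
width: 0.0008
grip_force: 1.3
```

Emit:
{"fn": "arm_command", "kwargs": {
  "xyz": [
    [0, 0, -0.002],
    [0, 0, -0.004],
    [0, 0, -0.005],
    [0, 0, -0.006],
    [0, 0, -0.006],
    [0, 0, -0.006]
  ],
  "rot": [
    [0, 0, 0],
    [0, 0, 0],
    [0, 0, 0],
    [0, 0, 0],
    [0, 0, 0],
    [0, 0, 0]
  ]
}}

```text
time: 25.15
ee_pos: [0.487, 0.4378, 0.1026]
eef_rot: [0.993, 0.118, -0.0, 0.0]
ft_force: [-2.5, -0.1, 4.4]
width: 0.0006
grip_force: 1.8
```

Run:
```python
from h import *
st()
F=[];Z=[]
for i in range(4): r.camera("scene"); s=r.read_state(); F.append(s["ft_force"]); Z.append(s["ee_pos"])
print(np.mean(F,0),np.mean(Z,0))
```

```text
{'time': np.float64(25.15), 'ee_pos': array([0.487, 0.438, 0.103]), 'eef_rot': array([ 0.993,  0.118, -0.   ,  0.   ]), 'ft_force': array([-2.546, -0.058,  4.358]), 'width': np.float64(0.001), 'grip_force': np.float64(1.752)}
[-2.58019949 -0.42290539  3.31819065] [0.48701373 0.43780768 0.1026563 ]
```

Emit:
{"fn": "arm_command", "kwargs": {
  "xyz": [
    [0, 0, -0.001],
    [0, 0, -0.002],
    [0, 0, -0.002],
    [0, 0, -0.002]
  ],
  "rot": [
    [0, 0, 0],
    [0, 0, 0],
    [0, 0, 0],
    [0, 0, 0]
  ]
}}

```text
time: 25.68
ee_pos: [0.4871, 0.4378, 0.1005]
eef_rot: [0.993, 0.118, -0.0, 0.0]
ft_force: [-1.9, 0.7, 3.8]
width: 0.0003
grip_force: 1.8
```

Run:
```python
from h import *
F=[];Z=[]
for i in range(3): im=r.camera("wrist" if i==0 else "scene"); s=r.read_state(); F.append(s["ft_force"]); Z.append(s["ee_pos"])
print(np.mean(F,0),np.mean(Z,0))
M=r.camera_model("scene"); u,v=map(int,px(M,(.49,.437,.1)));print(u,v)
cv2.imwrite('pics/c11.png',cv2.resize(im[v-30:v+30,u-40:u+40],(800,600),interpolation=cv2.INTER_CUBIC)[...,::-1])
```

```text
[-2.21119334 -0.33422528  3.73622476] [0.48711779 0.43773974 0.10058847]
195 243
```

View pics/c11.png

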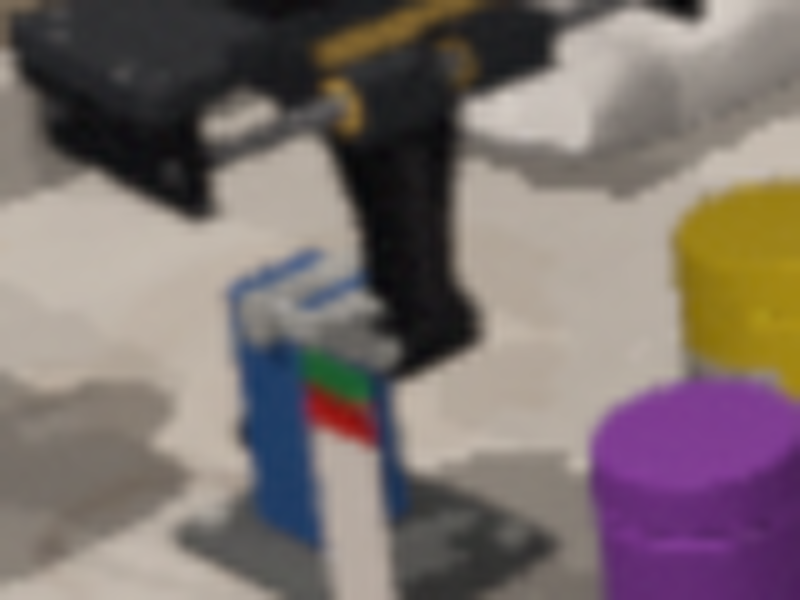

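Scene crop: the roller is down at the green band at (390,350). The force is 3.7 N, so it has clicked and is short of overtravel. Releasing it and travelling to the start box.

Emit:
{"fn": "arm_command", "kwargs": {
  "xyz": [
    [0, 0, 0.005],
    [0, 0, 0.015],
    [0, 0, 0.03],
    [0, 0, 0.06],
    [0, 0, 0.1],
    [0, 0, 0.14],
    [0, -0.02, 0.17],
    [-0.005, -0.05, 0.18],
    [-0.01, -0.09, 0.18],
    [-0.01, -0.13, 0.18],
    [-0.01, -0.17, 0.18],
    [-0.01, -0.21, 0.18],
    [-0.01, -0.25, 0.18],
    [-0.01, -0.29, 0.18],
    [-0.01, -0.33, 0.18],
    [-0.01, -0.37, 0.18],
    [-0.01, -0.41, 0.18],
    [-0.01, -0.45, 0.18],
    [-0.01, -0.48, 0.18],
    [-0.01, -0.5, 0.18]
  ],
  "rot": [
    [0, 0, 0],
    [0, 0, 0],
    [0, 0, 0],
    [0, 0, 0],
    [0, 0, 0],
    [0, 0, 0],
    [0, 0, 0.05],
    [0, 0, 0.14],
    [0, 0, 0.23],
    [0, 0, 0.32],
    [0, 0, 0.41],
    [0, 0, 0.5],
    [0, 0, 0.59],
    [0, 0, 0.68],
    [0, 0, 0.77],
    [0, 0, 0.86],
    [0, 0, 0.95],
    [0, 0, 1.04],
    [0, 0, 1.13],
    [0, 0, 1.2]
  ]
}}

```text
time: 27.5
ee_pos: [0.4766, -0.066, 0.2819]
eef_rot: [0.752, 0.659, -0.0, 0.001]
ft_force: [0.9, -0.1, -0.0]
width: 0.0009
grip_force: 0.0
```

Emit:
{"fn": "arm_command", "kwargs": {
  "xyz": [
    [-0.005, -0.03, 0],
    [-0.01, -0.06, 0],
    [-0.015, -0.09, 0],
    [-0.02, -0.12, 0],
    [-0.025, -0.15, 0],
    [-0.03, -0.18, 0],
    [-0.035, -0.21, 0],
    [-0.04, -0.24, 0],
    [-0.045, -0.26, 0],
    [-0.05, -0.275, 0],
    [-0.05, -0.28, 0],
    [-0.05, -0.28, 0],
    [-0.05, -0.28, 0],
    [-0.05, -0.28, 0]
  ],
  "rot": [
    [0, 0, 0.05],
    [0, 0, 0.1],
    [0, 0, 0.14],
    [0, 0, 0.14],
    [0, 0, 0.14],
    [0, 0, 0.14],
    [0, 0, 0.14],
    [0, 0, 0.14],
    [0, 0, 0.14],
    [0, 0, 0.14],
    [0, 0, 0.14],
    [0, 0, 0.14],
    [0, 0, 0.14],
    [0, 0, 0.14]
  ],
  "grip": 0.6
}}

```text
time: 28.67
ee_pos: [0.428, -0.3405, 0.2811]
eef_rot: [0.704, 0.71, 0.0, 0.0]
ft_force: [-0.2, 0.4, -0.2]
width: 0.0522
grip_force: 0.0
```

Run:
```python
from h import *
st()
im,M=snap("wrist","w12.png")
pts(["tab_fin","start_button_top"],"wrist",M,mn=.1)
hsv=cv2.cvtColor(im,cv2.COLOR_RGB2HSV)
m=cv2.inRange(hsv,(7,130,80),(16,255,255));k,l,s,c=cv2.connectedComponentsWithStats(m)
for i in range(1,k):
    if s[i,4]>300:
        q=cv2.minAreaRect(np.argwhere(l==i)[:,::-1].astype(np.float32));b=cv2.boxPoints(q)
        print(s[i],[ray(M,*x,.082).round(3) for x in b])
im2,M2=snap("top","t12.png");pts(["post_top","seat_0","jar_0_mid","roller_top"],"top",M2)
for n in range(3):
  pass
```

```text
{'time': np.float64(28.667), 'ee_pos': array([ 0.428, -0.341,  0.281]), 'eef_rot': array([0.704, 0.71 , 0.   , 0.   ]), 'ft_force': array([-0.228,  0.352, -0.231]), 'width': np.float64(0.052), 'grip_force': np.float64(0.0)}
wrist tab_fin 0.65 [ 0.424 -0.351  0.097] [315. 184.]
[ 526   87   61   87 1710] [array([ 0.637, -0.327,  0.082]), array([ 0.646, -0.241,  0.082]), array([ 0.697, -0.251,  0.082]), array([ 0.69 , -0.339,  0.082])]
[306 163  31  53 480] [array([ 0.414, -0.332,  0.082]), array([ 0.445, -0.331,  0.082]), array([ 0.447, -0.388,  0.082]), array([ 0.414, -0.388,  0.082])]
top post_top 0.79 [ 0.593 -0.163  0.138] [372. 186.]
top seat_0 0.84 [ 0.504 -0.073  0.037] [339. 220.]
top seat_0 0.63 [ 0.654 -0.049  0.037] [332. 173.]
top seat_0 0.57 [0.564 0.01  0.037] [313. 201.]
top jar_0_mid 0.9 [ 0.5   -0.077  0.077] [341. 220.]
top jar_0_mid 0.9 [0.401 0.388 0.041] [188. 250.]
top jar_0_mid 0.71 [0.509 0.319 0.036] [213. 216.]
top roller_top 0.58 [0.49  0.436 0.114] [165. 218.]
```

View pics/w12.png

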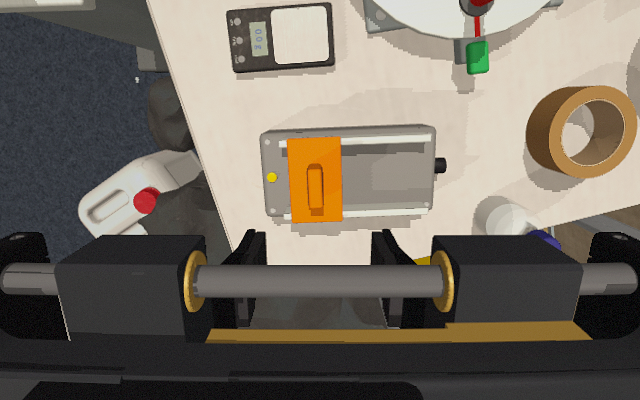

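Fin top at (316,186), orange plate (315,180), rails from (340,140) to (432,136).

Run:
```python
from h import *
M=r.camera_model("wrist")
print("fin top",ray(M,316,187,.117))
for a,b,z in(((340,140.5),(432,136),.077),((285,214),(428,207),.077),((262,128),(434,124),.05)):
    p,q=ray(M,*a,z),ray(M,*b,z);d=q-p;print(p,q,np.degrees(np.arctan2(d[1],d[0])))
print("plate",[ray(M,u,v,.083).round(3) for u,v in((287,139),(342,137),(342,221),(293,222))])
```

```text
fin top [ 0.4240605  -0.34970123  0.117     ]
[ 0.44843569 -0.31003911  0.077     ] [ 0.54355341 -0.30455492  0.077     ] 3.2998447569824454
[ 0.39015571 -0.39029593  0.077     ] [ 0.54614458 -0.38136848  0.077     ] 3.2755413382116796
[ 0.36402064 -0.29988556  0.05      ] [ 0.55336681 -0.29406856  0.05      ] 1.7596620910935243
plate [array([ 0.394, -0.308,  0.083]), array([ 0.45 , -0.306,  0.083]), array([ 0.452, -0.396,  0.083]), array([ 0.399, -0.397,  0.083])]
```

Emit:
{"fn": "arm_command", "kwargs": {
  "xyz": [
    [-0.002, -0.005, -0.03],
    [-0.004, -0.01, -0.07],
    [-0.004, -0.01, -0.11],
    [-0.004, -0.01, -0.145],
    [-0.004, -0.01, -0.17],
    [-0.004, -0.01, -0.185],
    [-0.004, -0.01, -0.19],
    [-0.004, -0.01, -0.19]
  ],
  "rot": [
    [0, 0, 0.02],
    [0, 0, 0.045],
    [0, 0, 0.045],
    [0, 0, 0.045],
    [0, 0, 0.045],
    [0, 0, 0.045],
    [0, 0, 0.045],
    [0, 0, 0.045]
  ]
}}

```text
time: 29.73
ee_pos: [0.4226, -0.3518, 0.0896]
eef_rot: [0.689, 0.725, 0.0, -0.001]
ft_force: [-0.8, 1.3, 0.7]
width: 0.0521
grip_force: 0.0
```

Emit:
{"fn": "arm_command", "kwargs": {
  "xyz": [
    [0, 0, 0],
    [0, 0, 0],
    [0, 0, 0],
    [0, 0, 0],
    [0, 0, 0],
    [0, 0, 0],
    [0, 0, 0],
    [0, 0, 0],
    [0, 0, 0],
    [0, 0, 0]
  ],
  "rot": [
    [0, 0, 0],
    [0, 0, 0],
    [0, 0, 0],
    [0, 0, 0],
    [0, 0, 0],
    [0, 0, 0],
    [0, 0, 0],
    [0, 0, 0],
    [0, 0, 0],
    [0, 0, 0]
  ],
  "grip": 0,
  "squeeze": 10
}}

```text
time: 30.57
ee_pos: [0.4248, -0.3523, 0.091]
eef_rot: [0.689, 0.725, 0.001, 0.001]
ft_force: [6.8, -0.7, -3.8]
width: 0.014
grip_force: 10.0
```

Emit:
{"fn": "arm_command", "kwargs": {
  "xyz": [
    [0.003, 0, 0],
    [0.008, 0.0003, 0],
    [0.014, 0.0006, 0],
    [0.02, 0.001, 0],
    [0.026, 0.0013, 0],
    [0.032, 0.0016, 0],
    [0.038, 0.002, 0],
    [0.044, 0.0023, 0],
    [0.05, 0.0026, 0],
    [0.056, 0.003, 0],
    [0.062, 0.0033, 0],
    [0.067, 0.0036, 0],
    [0.071, 0.0038, 0],
    [0.074, 0.004, 0],
    [0.075, 0.004, 0],
    [0.075, 0.004, 0],
    [0.075, 0.004, 0]
  ],
  "rot": [
    [0, 0, 0],
    [0, 0, 0],
    [0, 0, 0],
    [0, 0, 0],
    [0, 0, 0],
    [0, 0, 0],
    [0, 0, 0],
    [0, 0, 0],
    [0, 0, 0],
    [0, 0, 0],
    [0, 0, 0],
    [0, 0, 0],
    [0, 0, 0],
    [0, 0, 0],
    [0, 0, 0],
    [0, 0, 0],
    [0, 0, 0]
  ]
}}

```text
time: 31.98
ee_pos: [0.495, -0.3491, 0.0901]
eef_rot: [0.689, 0.724, -0.002, -0.002]
ft_force: [-13.9, 1.6, 9.6]
width: 0.0143
grip_force: 10.0
```

Stopped at the end (70 mm, −14 N). Releasing and lifting over to the button.

Emit:
{"fn": "arm_command", "kwargs": {
  "xyz": [
    [-0.002, 0, 0],
    [-0.003, 0, 0],
    [-0.003, 0, 0],
    [-0.003, 0, 0],
    [-0.003, 0, 0],
    [-0.003, 0, 0]
  ],
  "rot": [
    [0, 0, 0],
    [0, 0, 0],
    [0, 0, 0],
    [0, 0, 0],
    [0, 0, 0],
    [0, 0, 0]
  ],
  "grip": 0.5
}}

```text
time: 32.48
ee_pos: [0.4953, -0.3481, 0.0905]
eef_rot: [0.689, 0.725, 0.0, 0.0]
ft_force: [-0.1, 0.2, -0.1]
width: 0.0414
grip_force: 0.0
```

Emit:
{"fn": "arm_command", "kwargs": {
  "xyz": [
    [0, 0, 0.015],
    [0, 0, 0.04],
    [0, 0, 0.07],
    [-0.01, 0, 0.09],
    [-0.03, -0.001, 0.1],
    [-0.05, -0.002, 0.1],
    [-0.065, -0.003, 0.1],
    [-0.07, -0.004, 0.1],
    [-0.07, -0.004, 0.1],
    [-0.07, -0.004, 0.1],
    [-0.07, -0.004, 0.1],
    [-0.07, -0.004, 0.1]
  ],
  "rot": [
    [0, 0, 0],
    [0, 0, 0],
    [0, 0, 0],
    [0, 0, 0],
    [0, 0, 0],
    [0, 0, 0],
    [0, 0, 0],
    [0, 0, 0],
    [0, 0, 0],
    [0, 0, 0],
    [0, 0, 0],
    [0, 0, 0]
  ],
  "grip": 0
}}

```text
time: 33.48
ee_pos: [0.426, -0.3518, 0.1904]
eef_rot: [0.688, 0.725, 0.0, -0.0]
ft_force: [0.8, -0.7, -0.4]
width: 0.0004
grip_force: 0.0
```

Run:
```python
from h import *
st()
im,M=snap("wrist","w13.png")
pts(["tab_fin","start_button_top"],"wrist",M,mn=.1)
hsv=cv2.cvtColor(im,cv2.COLOR_RGB2HSV)
for n,lo,hi,z in(("g",(40,100,50),(80,255,255),.074),("o",(7,130,80),(16,255,255),.083)):
    k,l,s,c=cv2.connectedComponentsWithStats(cv2.inRange(hsv,lo,hi))
    for i in range(1,k):
        if s[i,4]>200: print(n,s[i],c[i],ray(M,*c[i],z))
```

```text
{'time': np.float64(33.483), 'ee_pos': array([ 0.426, -0.352,  0.19 ]), 'eef_rot': array([ 0.688,  0.725,  0.   , -0.   ]), 'ft_force': array([ 0.833, -0.707, -0.385]), 'width': np.float64(0.0), 'grip_force': np.float64(0.0)}
wrist tab_fin 0.72 [ 0.492 -0.348  0.098] [408. 200.]
wrist start_button_top 0.58 [ 0.424 -0.348  0.075] [317. 188.]
wrist start_button_top 0.3 [ 0.381 -0.2   -0.   ] [279.   9.]
g [ 516   21   31   43 1221] [530.86650287  42.04668305] [ 0.57769349 -0.22753385  0.074     ]
g [ 296  168   42   42 1358] [316.63549337 188.58541973] [ 0.42350673 -0.34890571  0.074     ]
o [ 578   88   62  109 3250] [605.672      138.52153846] [ 0.64715452 -0.29431782  0.083     ]
o [ 368  135   76  101 1285] [401.1844358  194.61089494] [ 0.49068277 -0.34804144  0.083     ]
```

View pics/w13.png

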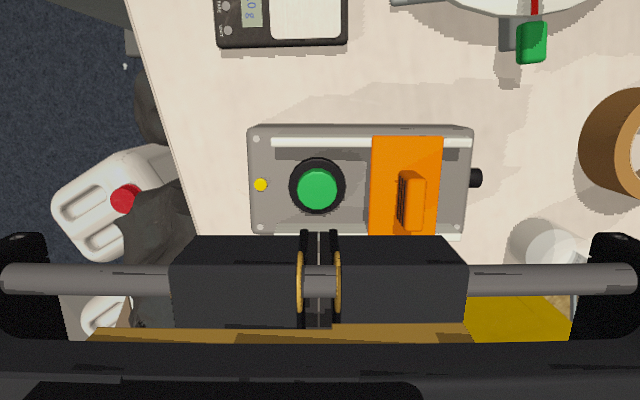

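The tab is aside, with the green button at (317,189) below the shut fingertips. Pressing it.

Emit:
{"fn": "arm_command", "kwargs": {
  "xyz": [
    [-0.001, 0.002, -0.02],
    [-0.002, 0.003, -0.05],
    [-0.002, 0.003, -0.08],
    [-0.002, 0.003, -0.1],
    [-0.002, 0.003, -0.11],
    [-0.002, 0.003, -0.114],
    [-0.002, 0.003, -0.117],
    [-0.002, 0.003, -0.12],
    [-0.002, 0.003, -0.123],
    [-0.002, 0.003, -0.1235],
    [-0.002, 0.003, -0.1235],
    [-0.002, 0.003, -0.1235]
  ],
  "rot": [
    [0, 0, 0],
    [0, 0, 0],
    [0, 0, 0],
    [0, 0, 0],
    [0, 0, 0],
    [0, 0, 0],
    [0, 0, 0],
    [0, 0, 0],
    [0, 0, 0],
    [0, 0, 0],
    [0, 0, 0],
    [0, 0, 0]
  ]
}}

```text
time: 34.63
ee_pos: [0.4238, -0.3496, 0.0679]
eef_rot: [0.689, 0.725, 0.0, 0.001]
ft_force: [1.5, 0.1, 4.4]
width: 0.0007
grip_force: 2.1
```

Emit:
{"fn": "arm_command", "kwargs": {
  "xyz": [
    [0, 0, -0.001],
    [0, 0, -0.002],
    [0, 0, -0.002],
    [0, 0, -0.002]
  ],
  "rot": [
    [0, 0, 0],
    [0, 0, 0],
    [0, 0, 0],
    [0, 0, 0]
  ]
}}

```text
time: 34.97
ee_pos: [0.4239, -0.3496, 0.0663]
eef_rot: [0.689, 0.725, 0.0, 0.001]
ft_force: [-1.0, 1.1, 13.0]
width: 0.001
grip_force: 6.8
```

Emit:
{"fn": "arm_command", "kwargs": {
  "xyz": [
    [0, 0, 0.005],
    [0, 0, 0.015],
    [0, 0, 0.035],
    [0, 0, 0.06],
    [0.015, 0.001, 0.075],
    [0.035, 0.002, 0.075],
    [0.055, 0.003, 0.075],
    [0.067, 0.0025, 0.075],
    [0.0705, 0.002, 0.075],
    [0.0705, 0.002, 0.075],
    [0.0705, 0.002, 0.075],
    [0.0705, 0.002, 0.075],
    [0.0705, 0.002, 0.075]
  ],
  "rot": [
    [0, 0, 0],
    [0, 0, 0],
    [0, 0, 0],
    [0, 0, 0],
    [0, 0, 0],
    [0, 0, 0],
    [0, 0, 0],
    [0, 0, 0],
    [0, 0, 0],
    [0, 0, 0],
    [0, 0, 0],
    [0, 0, 0],
    [0, 0, 0]
  ],
  "grip": 0.5
}}

```text
time: 36.05
ee_pos: [0.4927, -0.3477, 0.1401]
eef_rot: [0.689, 0.725, -0.0, -0.0]
ft_force: [0.2, 0.2, 0.1]
width: 0.0435
grip_force: 0.0
```

Bottomed (13 N) and let up. Regripping the fin.

Emit:
{"fn": "arm_command", "kwargs": {
  "xyz": [
    [0.002, -0.001, -0.015],
    [0.002, -0.001, -0.035],
    [0.002, -0.001, -0.047],
    [0.002, -0.001, -0.05],
    [0.002, -0.001, -0.05]
  ],
  "rot": [
    [0, 0, 0],
    [0, 0, 0],
    [0, 0, 0],
    [0, 0, 0],
    [0, 0, 0]
  ]
}}

```text
time: 36.47
ee_pos: [0.4948, -0.3479, 0.0888]
eef_rot: [0.689, 0.725, -0.0, -0.001]
ft_force: [0.1, 0.4, 0.8]
width: 0.0438
grip_force: 0.0
```

Emit:
{"fn": "arm_command", "kwargs": {
  "xyz": [
    [0, 0, 0],
    [0, 0, 0],
    [0, 0, 0],
    [0, 0, 0],
    [0, 0, 0],
    [0, 0, 0],
    [0, 0, 0],
    [0, 0, 0]
  ],
  "rot": [
    [0, 0, 0],
    [0, 0, 0],
    [0, 0, 0],
    [0, 0, 0],
    [0, 0, 0],
    [0, 0, 0],
    [0, 0, 0],
    [0, 0, 0]
  ],
  "grip": 0,
  "squeeze": 10
}}

```text
time: 37.13
ee_pos: [0.4949, -0.3485, 0.0904]
eef_rot: [0.689, 0.725, -0.001, -0.0]
ft_force: [-5.6, 1.0, 5.3]
width: 0.0139
grip_force: 10.0
```

Emit:
{"fn": "arm_command", "kwargs": {
  "xyz": [
    [-0.003, 0, 0],
    [-0.008, -0.0003, 0],
    [-0.014, -0.0006, 0],
    [-0.02, -0.001, 0],
    [-0.026, -0.0013, 0],
    [-0.032, -0.0016, 0],
    [-0.038, -0.002, 0],
    [-0.044, -0.0023, 0],
    [-0.05, -0.0026, 0],
    [-0.056, -0.003, 0],
    [-0.062, -0.0033, 0],
    [-0.067, -0.0036, 0],
    [-0.07, -0.0038, 0],
    [-0.072, -0.004, 0],
    [-0.073, -0.004, 0],
    [-0.073, -0.004, 0],
    [-0.073, -0.004, 0]
  ],
  "rot": [
    [0, 0, 0],
    [0, 0, 0],
    [0, 0, 0],
    [0, 0, 0],
    [0, 0, 0],
    [0, 0, 0],
    [0, 0, 0],
    [0, 0, 0],
    [0, 0, 0],
    [0, 0, 0],
    [0, 0, 0],
    [0, 0, 0],
    [0, 0, 0],
    [0, 0, 0],
    [0, 0, 0],
    [0, 0, 0],
    [0, 0, 0]
  ]
}}

```text
time: 38.55
ee_pos: [0.4247, -0.352, 0.0904]
eef_rot: [0.688, 0.725, 0.001, 0.002]
ft_force: [12.2, -1.8, -3.2]
width: 0.0144
grip_force: 10.0
```

Closed against the stop (12 N). Releasing, moving well clear and doing a final check.

Emit:
{"fn": "arm_command", "kwargs": {
  "xyz": [
    [0.002, 0, 0],
    [0.002, 0, 0],
    [0.002, 0, 0],
    [0.002, 0, 0],
    [0.002, 0, 0],
    [0.002, 0, 0]
  ],
  "rot": [
    [0, 0, 0],
    [0, 0, 0],
    [0, 0, 0],
    [0, 0, 0],
    [0, 0, 0],
    [0, 0, 0]
  ],
  "grip": 0.5
}}

```text
time: 39.05
ee_pos: [0.4242, -0.3523, 0.0899]
eef_rot: [0.689, 0.725, -0.0, -0.0]
ft_force: [0.4, 0.1, -0.6]
width: 0.0414
grip_force: 0.0
```

Emit:
{"fn": "arm_command", "kwargs": {
  "xyz": [
    [0, 0, 0.015],
    [0, 0, 0.04],
    [0, 0, 0.08],
    [0, 0, 0.12],
    [0, 0, 0.16],
    [0, 0, 0.2],
    [-0.02, -0.02, 0.2],
    [-0.04, -0.04, 0.2],
    [-0.06, -0.06, 0.2],
    [-0.08, -0.08, 0.2],
    [-0.1, -0.1, 0.2],
    [-0.12, -0.12, 0.2],
    [-0.14, -0.14, 0.2],
    [-0.14, -0.14, 0.2],
    [-0.14, -0.14, 0.2]
  ],
  "rot": [
    [0, 0, 0],
    [0, 0, 0],
    [0, 0, 0],
    [0, 0, 0],
    [0, 0, 0],
    [0, 0, 0],
    [0, 0, 0],
    [0, 0, 0],
    [0, 0, 0],
    [0, 0, 0],
    [0, 0, 0],
    [0, 0, 0],
    [0, 0, 0],
    [0, 0, 0],
    [0, 0, 0]
  ]
}}

```text
time: 40.3
ee_pos: [0.2829, -0.4933, 0.2897]
eef_rot: [0.69, 0.724, 0.0, -0.0]
ft_force: [0.7, 1.0, 0.7]
width: 0.0434
grip_force: 0.0
```

Run:
```python
from h import *
st()
im,M=snap("top","t14.png");pts(["jar_0_mid","seat_0","post_top","turntable_axis","roller_top","tab_fin"],"top",M)
cv2.imwrite('pics/c14.png',cv2.resize(im[150:310,150:470],None,fx=2.5,fy=2.5,interpolation=cv2.INTER_CUBIC)[...,::-1])
```

```text
{'time': np.float64(40.3), 'ee_pos': array([ 0.283, -0.493,  0.29 ]), 'eef_rot': array([ 0.69 ,  0.724,  0.   , -0.   ]), 'ft_force': array([0.65 , 0.992, 0.659]), 'width': np.float64(0.043), 'grip_force': np.float64(0.0)}
top jar_0_mid 0.88 [0.508 0.317 0.037] [214. 216.]
top jar_0_mid 0.64 [ 0.497 -0.076  0.075] [341. 221.]
top jar_0_mid 0.6 [0.4   0.387 0.041] [188. 251.]
top seat_0 0.81 [ 0.654 -0.046  0.037] [331. 173.]
top seat_0 0.58 [0.558 0.01  0.037] [313. 202.]
top seat_0 0.56 [ 0.506 -0.073  0.039] [339. 219.]
top post_top 0.7 [ 0.593 -0.161  0.135] [372. 186.]
top turntable_axis 0.7 [ 0.384 -0.201  0.003] [378. 259.]
top turntable_axis 0.65 [ 0.58  -0.057 -0.003] [333. 198.]
top roller_top 0.53 [0.493 0.434 0.116] [166. 217.]
top tab_fin 0.69 [ 0.426 -0.351  0.103] [435. 245.]
```

View pics/c14.png

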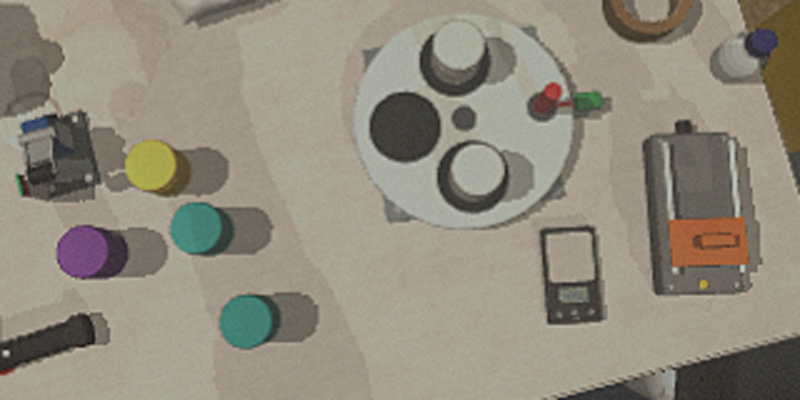

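Run:
```python
from h import *
M=r.camera_model("top")
for u,v in((333.6,167.5),(341.5,217)): print(ray(M,u,v,.117))
im=cv2.imread('pics/t14.png',0)
c=cv2.HoughCircles(cv2.resize(im[150:240,290:390],None,fx=6,fy=6,interpolation=cv2.INTER_CUBIC),cv2.HOUGH_GRADIENT,1,100,param1=80,param2=18,minRadius=50,maxRadius=80)
for q in c[0]/6: print(q[:2]+[290,150],q[2],ray(M,q[0]+290,q[1]+150,.117).round(3))
```

```text
[ 0.65100015 -0.0511261   0.117     ]
[ 0.50264075 -0.07553237  0.117     ]
[341.25 217.75] 10.25 [ 0.5   -0.075  0.117]
[310.08333397 201.25      ] 12.5 [0.548 0.017 0.117]
[333.91666794 168.41666603] 10.683333 [ 0.648 -0.052  0.117]
```

Both jars are within about 5 mm of their seat centres. Handing in.

```bash
python3 -c "
from h import *
print(r.close_job())"
```

```text
the job is handed in; nothing more can be done
None
```

The job is handed in after about 40 s of robot time: both white jars are seated, the turntable is in its detent with the post at the green pointer, the guard switch was clicked without overtravel and released, and the start button was pressed with the tab fully closed back over it; no verdict came back.

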